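# Load the washing rack, latch its gate and book it in

## Task

Load the small-parts washing rack: with its gate swung well open, hang every wire dip basket by its bail on a hook of its own, then push the gate shut until its latch snaps in, and only then book the rack in: hold the hand scanner steady for a good second with its window square to the barcode tag on the rack's right rear post, about 10 cm away. Finally lay the scanner, upright, back on the middle of its rubber mat, and leave the jar, the oilstone and the aluminium cup where they stand.

Things in the scene. Friction and masses are not known exactly. Their poses are not given: they have to be found in the camera images.
- rack: Steel washing rack, fixed, 270 mm wide, 150 deep, 173 high (tag 212). Origin on the bench under its middle; own -x is its front, +y its left end, z up. A crossbar 58 mm behind the middle (z 160 mm) carries three J hooks of 6 mm bar, 65 mm apart, pointing to the front: each dips into a throat and turns up at its tip. Front posts reach 124 mm.
- hook1 (a point): The left hook's throat: the seat on which a hung bail's top rests, on the upper side of the bar, 148 mm above the bench, 5 mm in front of the rack's middle; axes as the rack's. The upturned tip is 26 mm further to the rack's -x, its top 165 mm above the bench; behind the throat the bar rises to 163 mm.
- hook2 (a point): The middle hook's throat: the seat on which a hung bail's top rests, on the upper side of the bar, 148 mm above the bench, 5 mm in front of the rack's middle; axes as the rack's. The upturned tip is 26 mm further to the rack's -x, its top 165 mm above the bench; behind the throat the bar rises to 163 mm.
- hook3 (a point): The right hook's throat: the seat on which a hung bail's top rests, on the upper side of the bar, 148 mm above the bench, 5 mm in front of the rack's middle; axes as the rack's. The upturned tip is 26 mm further to the rack's -x, its top 165 mm above the bench; behind the throat the bar rises to 163 mm.
- gate (a joint): Wire gate in front of the hooks, hinged upright by the left front post, 240 mm long, 38 to 122 mm above the bench, shut 69 mm in front of the rack's middle. Value: opening angle in rad, 0 shut, up to 1.9; the free end swings open towards the robot. Slight friction: it stays where it is left. Shut, the latch holds it.
- gate_hinge (a point): Point on the gate's upright hinge axis, 80 mm above the bench; its axes turn with the gate: own -y runs along the gate to its free end, own -x is its outer face's direction.
- gate_push (a point): Middle of the outer face of the flat steel stile (24 mm wide, 84 mm high) near the gate's free end, 218 mm from the hinge, 80 mm above the bench: the place to push. Axes turn with the gate as those of the hinge point.
- latch_tongue (a joint): Sloped spring tongue in the gate's free end: 0 fully out, grows (m, up to 0.013) as it is pressed in. On closing, its slope meets the strike pin when the gate is about 0.065 rad from shut and is pressed in by about 5 mm; it snaps out behind the pin about 0.025 rad from shut. It takes some 4 to 8 N on the stile.
- basket1: Wire dip basket 48 x 48 mm, 34 high, with small parts, 0.16 kg (may be absent). Origin under its middle. A U bail rises from the middle: two 6 mm legs at y = +-12 mm (18 mm clear between) carry a grey grip block 30 mm wide (y), 12 thick (x), 105 to 137 mm above the underside. A hook enters between the legs along the basket's x, from either side. Best held across the 30 mm.
- basket2: Wire dip basket 48 x 48 mm, 34 high, with small parts, 0.16 kg (may be absent). Origin under its middle. A U bail rises from the middle: two 6 mm legs at y = +-12 mm (18 mm clear between) carry a grey grip block 30 mm wide (y), 12 thick (x), 105 to 137 mm above the underside. A hook enters between the legs along the basket's x, from either side. Best held across the 30 mm.
- basket3: Wire dip basket 48 x 48 mm, 34 high, with small parts, 0.16 kg (may be absent). Origin under its middle. A U bail rises from the middle: two 6 mm legs at y = +-12 mm (18 mm clear between) carry a grey grip block 30 mm wide (y), 12 thick (x), 105 to 137 mm above the underside. A hook enters between the legs along the basket's x, from either side. Best held across the 30 mm.
- basket1_eye (a point): Middle of the underside of basket1's grip block, 105 mm above its underside: the place that rests in a hook's throat; axes as the basket's.
- basket2_eye (a point): Middle of the underside of basket2's grip block, 105 mm above its underside: the place that rests in a hook's throat; axes as the basket's.
- basket3_eye (a point): Middle of the underside of basket3's grip block, 105 mm above its underside: the place that rests in a hook's throat; axes as the basket's.
- scanner: Hand scanner lying flat, 124 mm long (own x), 36 mm wide (44 mm at the black nose), 30 mm high, 0.14 kg. Origin on its underside, 60 mm behind the window; +x points out of the nose, z up. The grey part from 62 mm behind to 20 mm ahead of the origin is 36 mm wide; balance point about 2 mm from the origin.
- scanner_window (a point): Centre of the scanner's window at the nose, 15 mm above its underside; own x is the viewing direction. Good reading: 60 to 140 mm from the tag.
- tag (a point): Centre of the barcode tag (48 x 34 mm card in a steel frame) standing on the rack's right rear post, 190 mm above the bench; it faces the rack's front: own -x points out of its face.
- mat: Black rubber mat for the scanner, fixed, 150 mm (own x) by 80 mm, 4 mm thick; origin under its middle.
- jar: Paste jar with black lid, 55 mm across, 46 mm high; origin at the centre of its underside. Bystander.
- stone: Grey oilstone block 72 x 30 x 22 mm; origin at the centre of its underside. Bystander.
- cup: Small tapered aluminium cup, 33 mm across, 34 mm high; origin at the centre of its underside. Bystander.

How it is judged (in metres and radians):
On the way, in this order (a step that is already met when the one before it is completed fails the run):
1. every basket hangs on a hook and is let go ((distance between basket1_eye and hook1 below 0.012 m or distance between basket1_eye and hook2 below 0.012 m or distance between basket1_eye and hook3 below 0.012 m) and angle between each of basket1, basket2, basket3's own z axis and vertical below 0.2 rad and contact force between the fingers and basket1 below 0.2 N and (distance between basket2_eye and hook1 below 0.012 m or distance between basket2_eye and hook2 below 0.012 m or distance between basket2_eye and hook3 below 0.012 m) and contact force between the fingers and basket2 below 0.2 N and (distance between basket3_eye and hook1 below 0.012 m or distance between basket3_eye and hook2 below 0.012 m or distance between basket3_eye and hook3 below 0.012 m) and contact force between the fingers and basket3 below 0.2 N), for 0.3 s.
2. the gate is shut and its tongue has snapped out behind the strike (value of joint gate below 0.03 rad and value of joint latch_tongue below 0.003 m), for 0.3 s.
3. the scanner is held still, 6 to 14 cm square in front of the tag, for a second (all of step 2 and x of tag in the frame of scanner_window between 0.06 and 0.14 m and y of tag in the frame of scanner_window between -0.025 and 0.025 m and z of tag in the frame of scanner_window between -0.025 and 0.025 m and angle between the x axis of scanner_window and the x axis of tag, either way round below 0.3 rad and linear speed of scanner below 0.03 m/s), for 0.8 s.
At the end, for the whole second after the job is handed in: Every basket hangs with its grip's underside within 12 mm of a hook's throat, within 0.2 rad of upright and nearly still; gate within 0.03 rad of shut with the tongue out (under 3 mm); scanner at rest, right side up, on the mat with its origin within 45 mm of the mat's middle (all of step 1 and all of step 2 and linear speed of each of basket1, basket2, basket3 below 0.08 m/s and horizontal distance between scanner and mat below 0.045 m and height (world z) of scanner below 0.012 m and angle between scanner's own z axis and vertical below 0.15 rad and linear speed of scanner below 0.02 m/s); the robot touches nothing.
It fails at once if the jar is moved by more than 3 cm (distance of jar from where it was at the start of the episode above 0.03 m).
It fails at once if the stone is moved by more than 3 cm (distance of stone from where it was at the start of the episode above 0.03 m).
It fails at once if the cup is moved by more than 3 cm (distance of cup from where it was at the start of the episode above 0.03 m).
Of basket1, basket2, basket3 only 2 to 3 are there at a start; the rules pass over those that are not, and their reading is None.
At some moment in a run one of basket1, basket2, basket3, scanner may be knocked a few centimetres aside while the robot is not near it.
It also fails if it takes over 208 s, if anything falls off the work surface, if the arm or the gripper's body presses on something with over 40 N, if the wrist force passes 120 N, or if a joint passes its speed limit or range.

## Robot

A 6-joint arm with a two-finger parallel gripper is mounted at the origin on a cart in front of the work surface, level with it; the furniture and walls round the work are solid. World frame = base frame: x ahead of the robot, y to its left, z up, the work surface at z = 0. Lengths are in mm, angles in rad, forces in N, time in s.
With the tool pointing down it reaches from about 350 to 975 mm from the base axis. Payload 7.1 kg.
Tool frame: the origin (TCP) lies at the very end of the fingers, on their centre line; the grasp point (between the pads) lies ctrl.hold_point_z behind it (ctrl.hold_point_z is the distance from the TCP to the grasp point, in mm); z points along the fingers, y is the line along which they close (so a half turn about z gives the same grasp; the last joint's range is limited). The gripper opens to 88 mm and grips with 3 to 60 N. Pads are 20 mm wide; open, the fingers measure 115 mm over their backs; the gripper's body (75 mm by 178 mm) begins 61 mm behind the grasp point.
Start: joints at [1.162, 0.423, 1.63, -0, 1.089, -0.019], TCP at [237.47, 578.111, 190.775] pointing down, gripper open.
Joint ranges: [-3, 3], [-0.9, 2.11], [0.09, 2.58], [-1.31, 4.45], [0.11, 2.69], [-2.54, 2.54]. Speed limits (rad/s): [2.39, 2.39, 3.01, 3.14, 3.14, 3.14].

## Interface

Orientations are given as a rotation vector (axis times angle).
In Python, from workcell import ctrl gives the robot as it stands. The module is installed in compiled form; this text tells all that it offers.
- The arm moves only by the shell command python3 -m creep 'ROWS'. ROWS is JSON, a list of rows, each an object with "translation": the shift along the tool's x, y, z in mm, a list of three; "angular": the turn, a rotation vector about the tool's x, y, z in rad, a list of three; "jaw": the opening, from 0 (shut) to 1 (fully open). A call has exactly 8 rows; each row is the pose to reach, as a shift and turn from the pose commanded when the call began, along the tool's axes at that moment; what a row does not reach only later rows make up. A row lasts 1/8 s, in which the tool goes at most 62.5 mm and 10.7 degrees, less where a joint would pass 70% of its speed; a pose out of reach is approached as far as the arm can. A call with a gripper value outside its range is refused whole. The fingers move at their own pace and stop on an object; the grip force is fixed at half the most. Time passes only in rows, so rows that repeat a pose let the fingers close, or fill a call up. It gives the time, the measured TCP pose, the force, the opening and the grip force at its end, in the units of the state.
- ctrl.get_obs(): the state, without advancing time (a new reading comes with each control period).
- ctrl.get_image(name): name is "scene" or "top" or "wrist"; returns the picture (480x640x3 uint8, red, green, blue); there is no depth.
- ctrl.camera_info(name): a dict with "camera_matrix" (3x3 intrinsics, pixels), "world_from_camera" (4x4, takes a point from camera to world coordinates). Camera axes: x right, y up, looking along -z (the intrinsics and any distortion apply to the point x, -y, -z); pixel columns grow to the right and rows downward; lengths in mm; the calibration is good to about 2 mm. A picture is of the moment at which its call begins: read the wrist's pose just before it. camera_info takes no time and is no camera call; for the wrist camera it gives the pose at the moment of the call.
- ctrl.close_job(): hands the job in; it is judged then, once.
Trained networks look in the newest picture that a camera, given by its name, has taken for a name from the list of things; names that differ only in an ending like _2 or _b are one class to them, and where a whole thing is asked for, a point or a joint stands for the part that bears it (a point fixed in the world has none). Each returns a list of dicts, best first, with "score" (0 to 1); they miss things now and then, are a little off and sometimes report something else, mostly with a low value. They report only what shows in the picture. A call takes as long as a camera call.
- ctrl.look_for(camera, label): "rect" ([left, top, right, bottom] in pixels, round what is visible of it).
The state is a dict: "t": time; "qpos": joint angles; "qvel": joint speeds; "joint_torque": joint torques, N m; "ee_pos": TCP position; "orientation": TCP orientation; "ft_force": force on the tool from outside, world axes, zero at the start; "moment": the same for the moment, N m; "width": finger opening in mm; "grasp_force": force on a finger pad.
Only numpy, scipy, OpenCV 4.12 (cv2) and the standard library are available. Lean on these libraries where they do the work, as an engineer would, in place of code of your own. Each camera call takes 0.05 s, during which the arm holds its last target. There are 200 camera calls.

## Working session

There is one attempt and no reset: what is moved stays moved. The work goes in short steps, Python scripts to look and compute and a shell command to move; the robot and the scene stay as the last step left them, time stands still between calls to the robot, and variables do not carry over. Pictures are saved under pics/ and viewed, at most 14 in all, crops included, and the job is handed in when it is done.

```bash
mkdir -p pics; cat > h.py <<'E'
import numpy as np, cv2, json
from workcell import ctrl
from scipy.spatial.transform import Rotation as R
def cam(n):
    i=ctrl.camera_info(n); return np.array(i["camera_matrix"]),np.array(i["world_from_camera"]),i
def snap(n,f=None):
    im=ctrl.get_image(n)
    if f: cv2.imwrite('pics/'+f,im[:,:,::-1])
    return im
def plane(n,u,v,z,c=None):
    K,T,_=c or cam(n); d=np.linalg.solve(K,[u,v,1]); d=T[:3,:3]@np.array([d[0],-d[1],-d[2]]); o=T[:3,3]
    return o+d*(z-o[2])/d[2]
def proj(n,p,c=None):
    K,T,_=c or cam(n); q=T[:3,:3].T@(np.array(p,float)-T[:3,3]); x=K@np.array([q[0],-q[1],-q[2]]); return x[:2]/x[2]
def tool(p,yaw=None,o=None,rot=None):
    """rows needed to go to TCP p (mm) with rot (Rotation) from current"""
    o=ctrl.get_obs(); r=R.from_rotvec(o["orientation"]); d=r.inv().apply(np.array(p)-o["ee_pos"])
    a=(r.inv()*rot).as_rotvec() if rot is not None else np.zeros(3)
    print('T',np.round(d,1),'A',np.round(a,3))
E
python3 - <<'E'
from h import *
o=ctrl.get_obs(); print(o); print(ctrl.hold_point_z); print(R.from_rotvec(o["orientation"]).as_matrix().round(2))
for n in["scene","top","wrist"]:
    k,t,i=cam(n); print(n,k.round(1).tolist(),t.round(3).tolist(),[x for x in i])
    snap(n,n+'0.png')
    for l in["rack","gate","basket1","scanner","mat","jar","stone","cup","tag"]:
        print(l,[(np.round(d["rect"]).tolist(),round(d["score"],2)) for d in ctrl.look_for(n,l)][:4])
E
```

```text
{'t': 0.0, 'qpos': array([ 1.16198375e+00,  4.23843408e-01,  1.63069324e+00, -3.03221317e-05,
        1.08860003e+00, -1.90154065e-02]), 'qvel': array([-0.00095709, -0.00130546, -0.0001816 , -0.00033607,  0.00056242,
       -0.00203235]), 'joint_torque': array([ 3.66845386e-03, -5.44633555e+01, -2.73664802e+01,  6.46506669e-02,
        2.28475366e-02, -1.00884895e-04]), 'ee_pos': array([237.25109421, 577.55801732, 189.99886143]), 'orientation': array([-6.08342685e-01, -3.08182144e+00,  2.37879830e-03]), 'ft_force': array([0.03699428, 0.50735025, 0.53991878]), 'moment': array([0.01101757, 0.05371655, 0.03186935]), 'grasp_force': 0.0, 'width': 87.68669783806921}
18.700000000000003
[[-0.92  0.38 -0.  ]
 [ 0.38  0.92 -0.  ]
 [ 0.   -0.   -1.  ]]
scene [[485.7, 0.0, 323.9], [0.0, 485.7, 243.2], [0.0, 0.0, 1.0]] [[0.879, 0.259, -0.401, 156.666], [-0.477, 0.49, -0.729, -759.315], [0.007, 0.832, 0.555, 655.98], [0.0, 0.0, 0.0, 1.0]] ['camera_matrix', 'world_from_camera']
rack [([235.0, 148.0, 363.0, 270.0], 0.96), ([238.0, 190.0, 253.0, 273.0], 0.31)]
gate [([236.0, 189.0, 253.0, 274.0], 0.7
[... 769 characters left out ...]
, 400.0, 310.0], 0.58)]
scanner [([301.0, 251.0, 323.0, 292.0], 0.6)]
mat [([297.0, 247.0, 335.0, 302.0], 0.88), ([164.0, 169.0, 297.0, 290.0], 0.31)]
jar [([418.0, 192.0, 447.0, 210.0], 0.82)]
stone [([423.0, 276.0, 450.0, 299.0], 0.87)]
cup [([422.0, 224.0, 436.0, 236.0], 0.48)]
tag [([165.0, 169.0, 298.0, 293.0], 0.87), ([411.0, 255.0, 435.0, 271.0], 0.68), ([421.0, 190.0, 448.0, 210.0], 0.51)]
wrist [[347.6, 0.0, 314.7], [0.0, 347.6, 241.7], [0.0, 0.0, 1.0]] [[0.38, -0.889, -0.254, 167.238], [0.925, 0.366, 0.104, 606.958], [0.001, -0.274, 0.962, 383.67], [0.0, 0.0, 0.0, 1.0]] ['camera_matrix', 'world_from_camera']
rack []
gate []
basket1 []
scanner []
mat []
jar []
stone []
cup []
tag []
```

View pics/top0.png

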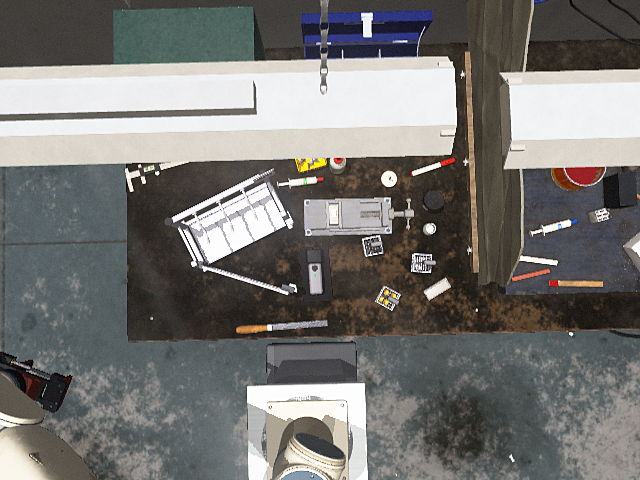

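View pics/scene0.png

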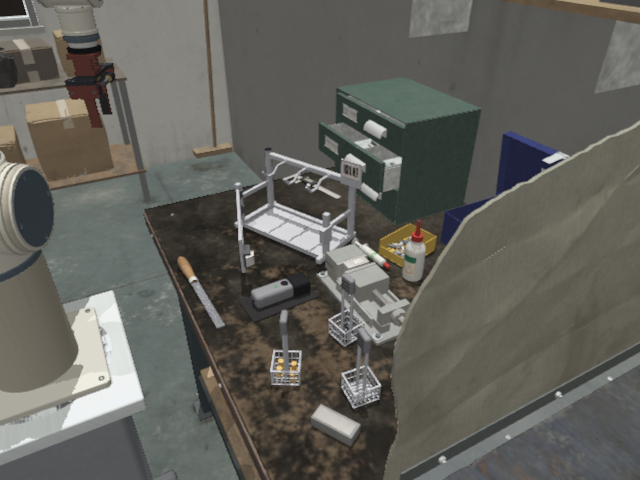

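The top view shows the rack around (232,225), its gate partly open from (200,265) to (292,290), the scanner on its mat at (314,270), and baskets at (372,245), (423,263) and (387,298). The jar (433,200), cup (429,229) and stone (437,288) are on the right. I'll enlarge both views to fit poses.

```bash
python3 - <<'E'
import cv2
a=cv2.imread('pics/top0.png')[155:315,155:355]; cv2.imwrite('pics/c1.png',cv2.resize(a,None,fx=3.75,fy=3.75,interpolation=cv2.INTER_CUBIC))
a=cv2.imread('pics/scene0.png')[140:320,220:420]; cv2.imwrite('pics/c2.png',cv2.resize(a,None,fx=3.3,fy=3.3,interpolation=cv2.INTER_CUBIC))
E
```

```text
(no output)
```

View pics/c1.png

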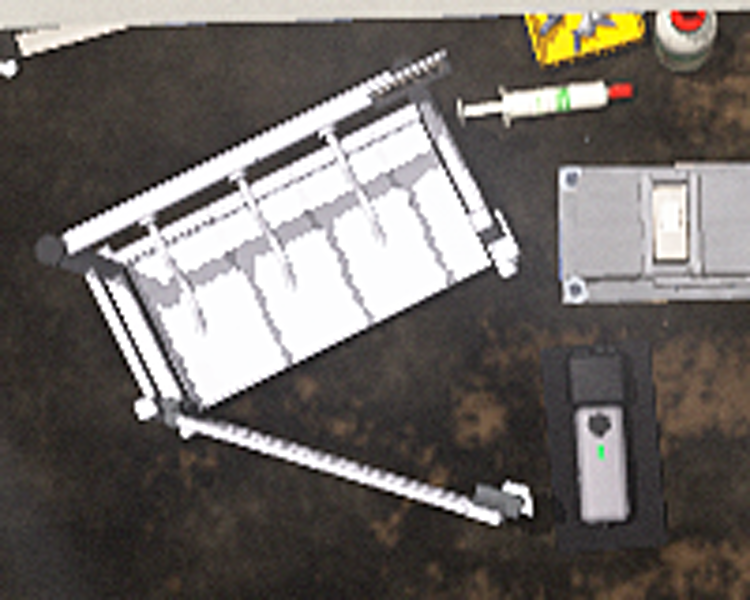

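View pics/c2.png

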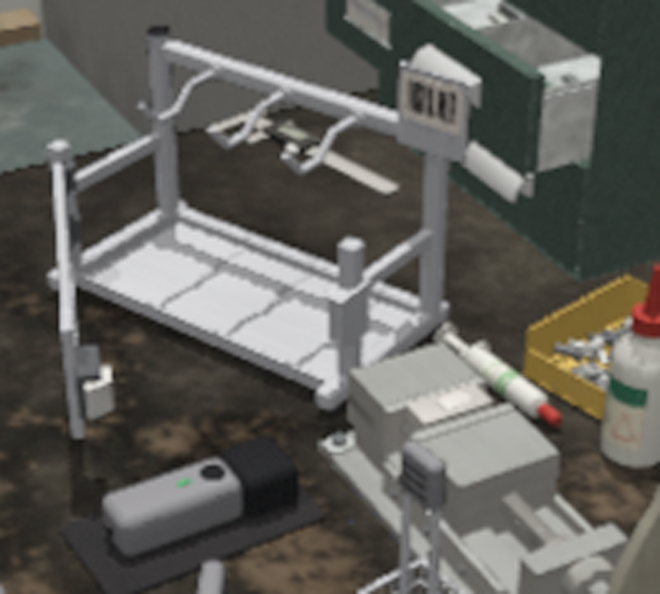

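The crops show the hook tips in the top view at crop (202,330), (293,287) and (381,241), and in the scene view at crop (147,108), (218,131) and (293,155). The gate runs from (180,420) to (500,515) in the top crop. From these I'll fit the rack.

```bash
python3 - <<'E'
from h import *
from scipy.optimize import least_squares
ct,cs=cam("top"),cam("scene")
T=lambda x,y:np.array([155+x/3.75,155+y/3.75]); S=lambda x,y:np.array([220+x/3.3,140+y/3.3])
obs=[("t",(-32,65,162),T(202,330)),("t",(-32,0,162),T(293,287)),("t",(-32,-65,162),T(381,241)),
("t",(58,65,163),T(150,215)),("t",(58,0,163),T(238,172)),("t",(58,-65,163),T(327,130)),
("s",(-32,65,162),S(147,108)),("s",(-32,0,162),S(218,131)),("s",(-32,-65,162),S(293,155))]
def w(p,q): c,s=np.cos(p[2]),np.sin(p[2]); return np.array([p[0]+c*q[0]-s*q[1],p[1]+s*q[0]+c*q[1],q[2]])
f=lambda p:np.concatenate([proj(0,w(p,q),ct if k=="t" else cs)-u for k,q,u in obs])
r=least_squares(f,[550,150,-.4]);p=r.x;print(p,r.fun.reshape(-1,2).round(1).tolist())
inv=lambda P:[np.cos(p[2])*(P[0]-p[0])+np.sin(p[2])*(P[1]-p[1]),-np.sin(p[2])*(P[0]-p[0])+np.cos(p[2])*(P[1]-p[1]),P[2]]
for n,(x,y),z in[("hinge",(180,420),122),("gateend",(500,515),122),("mid",(340,470),122),("LRpost",(48,250),173),("LFpost",(145,408),124),("RFpost",(508,265),124)]:
    P=plane(0,*T(x,y),z,ct); print(n,P.round(),np.round(inv(P)))
P=None
for k in[1,0,-1]: print('hook',w(p,(-5,65*k,148)).round(1))
for n,(x,y),z in[("mat",(603,447),4),("nose",(602,347),20),("tail",(605,520),20),("button",(600,425),34)]: print(n,plane(0,*T(x,y),z,ct).round(1))
for n,(u,v) in dict(b1=(372,245),b2=(424,263),b3=(387.5,299)).items(): print(n,plane(0,u,v,34,ct).round(1))
for n,(u,v) in dict(jar=(433,200),cup=(429,229),stone=(437,288),benchfront=(400,340)).items(): print(n,plane(0,u,v,20,ct).round(1))
# tag scene ray with rack-plane
for x in(40,50,55):
    K,Tm,_=cs; u=S(434,97); d=np.linalg.solve(K,[*u,1]); d=Tm[:3,:3]@np.array([d[0],-d[1],-d[2]]);o=Tm[:3,3]; print('tag',np.round(inv(o+d*(190-o[2])/d[2])))
E
```

```text
[5.83548032e+02 1.73467899e+02 4.53606042e-01] [[1.9, 0.3], [1.4, -0.5], [1.7, -0.5], [-1.0, -1.8], [-0.7, -2.5], [-0.7, -3.5], [-2.8, 0.3], [-2.8, 0.7], [-2.7, 1.2]]
hinge [470. 246. 122.] [-70. 115. 122.]
gateend [401.  34. 122.] [-225.  -45.  122.]
mid [434. 140. 122.] [-149.   36.  122.]
LRpost [581. 319. 173.] [ 61. 132. 173.]
LFpost [478. 269. 124.] [-53. 132. 124.]
RFpost [568.  25. 124.] [ -79. -126.  124.]
hook [550.6 229.7 148. ]
hook [579.1 171.3 148. ]
hook [607.5 112.9 148. ]
mat [444.3 -33.8   4. ]
nose [515.9 -35.1  20. ]
tail [392.2 -34.1  20. ]
button [460.  -32.4  34. ]
b1 [ 518.2 -185.8   34. ]
b2 [ 466.7 -322.4   34. ]
b3 [ 373.9 -222.5   34. ]
jar [ 636.2 -355.3   20. ]
cup [ 558.  -341.7   20. ]
stone [ 399.2 -357.5   20. ]
benchfront [ 263.6 -253.9   20. ]
tag [  58. -125.  190.]
tag [  58. -125.  190.]
tag [  58. -125.  190.]
```

```bash
python3 - <<'E'
from h import *
y=.4536
rot=R.from_matrix(np.array([[-np.cos(y),-np.sin(y),0],[-np.sin(y),np.cos(y),0],[0,0,-1]]).T)
tool([540,150,300],rot=rot)
E
```

```text
T [-442.5 -281.  -109.2] A [-0.     0.    -0.843]
```

```bash
python3 -m creep '[{"translation":[0,0,-60],"angular":[0,0,0],"jaw":1},{"translation":[-50,-30,-110],"angular":[0,0,-0.15],"jaw":1},{"translation":[-100,-65,-110],"angular":[0,0,-0.3],"jaw":1},{"translation":[-150,-95,-110],"angular":[0,0,-0.45],"jaw":1},{"translation":[-200,-125,-110],"angular":[0,0,-0.6],"jaw":1},{"translation":[-250,-155,-110],"angular":[0,0,-0.7],"jaw":1},{"translation":[-300,-190,-110],"angular":[0,0,-0.843],"jaw":1},{"translation":[-350,-220,-110],"angular":[0,0,-0.843],"jaw":1}]'
python3 - <<'E'
from h import *
y=.4536
rot=R.from_matrix(np.array([[-np.cos(y),-np.sin(y),0],[-np.sin(y),np.cos(y),0],[0,0,-1]]).T)
tool([540,150,300],rot=rot)
print(ctrl.get_obs()["qpos"].round(2))
snap("wrist","w1.png")
E
```

```text
t: 2.5
ee_pos: [478.4, 239.8, 301.1]
orientation: [-0.708, 3.06, 0.0]
ft_force: [0.7, -0.4, -0.3]
width: 87.8
grasp_force: 0.0
T [ -15.9 -107.7    1.1] A [-0.     0.001  0.001]
[ 0.44  0.17  1.71  0.    1.25 -1.58]
```

View pics/w1.png

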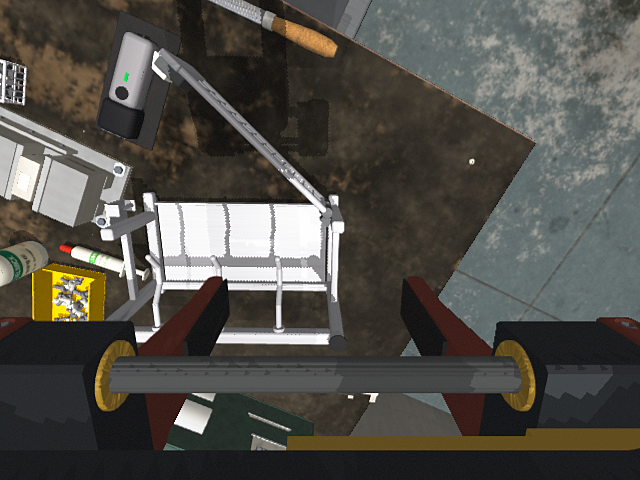

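The wrist view shows hook tips at (277,259), (215,258) and (155,258), the hinge at (328,212) and the gate end near (165,65). The hook directions look exactly vertical, so the yaw is about right. I'll refit using these points.

```bash
python3 - <<'E'
from h import *
from scipy.optimize import least_squares
ct,cs,cw=cam("top"),cam("scene"),cam("wrist")
T=lambda x,y:np.array([155+x/3.75,155+y/3.75]); S=lambda x,y:np.array([220+x/3.3,140+y/3.3])
obs=[("t",(-31,65,163),T(202,330)),("t",(-31,0,163),T(293,287)),("t",(-31,-65,163),T(381,241)),
("s",(-31,65,163),S(147,108)),("s",(-31,0,163),S(218,131)),("s",(-31,-65,163),S(293,155))]
ow=[("w",(-31,65,163),np.array([277,259])),("w",(-31,0,163),np.array([215,258])),("w",(-31,-65,163),np.array([155,258]))]
def w(p,q): c,s=np.cos(p[2]),np.sin(p[2]); return np.array([p[0]+c*q[0]-s*q[1],p[1]+s*q[0]+c*q[1],q[2]])
C=dict(t=ct,s=cs,w=cw)
for ob in(obs,ow,obs+ow):
    f=lambda p:np.concatenate([(proj(0,w(p,q),C[k])-u)*(1 if k!="t" else 1) for k,q,u in ob])
    r=least_squares(f,[580,173,.45]);p=r.x;print(p.round(3),r.fun.reshape(-1,2).round(1).tolist())
    inv=lambda P:np.round([np.cos(p[2])*(P[0]-p[0])+np.sin(p[2])*(P[1]-p[1]),-np.sin(p[2])*(P[0]-p[0])+np.cos(p[2])*(P[1]-p[1]),P[2]])
    for u,v,z in[(328,212,122),(178,72,122),(279,330,160),(155,335,160)]: print(inv(plane(0,u,v,z,cw)))
E
```

```text
[5.86092e+02 1.74579e+02 4.47000e-01] [[1.0, -1.3], [0.6, -1.9], [1.0, -1.8], [-1.6, -0.8], [-1.8, -0.3], [-1.8, 0.2]]
[-71. 114. 122.]
[-209.  -34.  122.]
[ 51.  62. 160.]
[ 58. -73. 160.]
[5.86047e+02 1.75160e+02 4.48000e-01] [[3.3, -0.3], [0.7, 0.5], [-4.0, 0.3]]
[-71. 114. 122.]
[-209.  -35.  122.]
[ 51.  61. 160.]
[ 58. -73. 160.]
[5.86081e+02 1.75054e+02 4.48000e-01] [[0.8, -1.2], [0.4, -1.9], [0.8, -1.8], [-1.7, -0.8], [-1.8, -0.4], [-1.9, 0.1], [3.2, -0.3], [0.5, 0.5], [-4.1, 0.3]]
[-71. 114. 122.]
[-209.  -34.  122.]
[ 51.  61. 160.]
[ 58. -73. 160.]
```

Rack pose is (586, 175, 0.448 rad) and the gate stands at about 0.75 rad. With tool x = −rack x and tool y = rack y, I'll push the gate further open from inside with closed fingers.

```bash
python3 -m creep '[{"translation":[30,-50,0],"angular":[0,0,0],"jaw":0},{"translation":[60,-100,0],"angular":[0,0,0],"jaw":0},{"translation":[98,-146,20],"angular":[0,0,0],"jaw":0},{"translation":[98,-146,80],"angular":[0,0,0],"jaw":0},{"translation":[98,-146,140],"angular":[0,0,0],"jaw":0},{"translation":[98,-146,190],"angular":[0,0,0],"jaw":0},{"translation":[98,-146,230],"angular":[0,0,0],"jaw":0},{"translation":[98,-146,235],"angular":[0,0,0],"jaw":0}]'
python3 -m creep '[{"translation":[10,10,0],"angular":[0,0,0],"jaw":0},{"translation":[20,22,0],"angular":[0,0,0],"jaw":0},{"translation":[34,34,0],"angular":[0,0,0],"jaw":0},{"translation":[46,47,0],"angular":[0,0,0],"jaw":0},{"translation":[56,62,0],"angular":[0,0,0],"jaw":0},{"translation":[64,78,0],"angular":[0,0,0],"jaw":0},{"translation":[70,94,0],"angular":[0,0,0],"jaw":0},{"translation":[74,106,0],"angular":[0,0,0],"jaw":0}]'
python3 -m creep '[{"translation":[0,-10,0],"angular":[0,0,0],"jaw":0},{"translation":[0,-15,-50],"angular":[0,0,0],"jaw":0},{"translation":[0,-15,-110],"angular":[0,0,0],"jaw":0},{"translation":[0,-15,-170],"angular":[0,0,0],"jaw":0},{"translation":[0,-50,-200],"angular":[0,0,0],"jaw":1},{"translation":[0,-100,-200],"angular":[0,0,0],"jaw":1},{"translation":[0,-150,-200],"angular":[0,0,0],"jaw":1},{"translation":[0,-200,-200],"angular":[0,0,0],"jaw":1}]'
python3 - <<'E'
from h import *
snap("top","t2.png")
for l in["gate","basket1","scanner"]: print(l,[(np.round(d["rect"]).tolist(),round(d["score"],2)) for d in ctrl.look_for("top",l)][:4])
ob=ctrl.get_obs(); print(ob["qpos"].round(2),ob["ee_pos"])
# target: view baskets, tool x = +rack x dir approx
y=0.2
rot=R.from_matrix(np.array([[np.cos(y),np.sin(y),0],[np.sin(y),-np.cos(y),0],[0,0,-1]]).T)
tool([390,-240,330],rot=rot)
E
```

```text
t: 3.55
ee_pos: [451.4, 67.4, 63.8]
orientation: [0.705, -3.056, -0.001]
ft_force: [0.0, 0.1, -0.0]
width: 11.1
grasp_force: 0.0
t: 4.55
ee_pos: [339.5, 131.1, 65.7]
orientation: [0.707, -3.061, 0.0]
ft_force: [1.0, 0.1, 0.1]
width: 0.3
grasp_force: 0.4
t: 5.55
ee_pos: [428.6, -51.8, 266.0]
orientation: [-0.705, 3.061, -0.0]
ft_force: [0.4, 1.3, 0.3]
width: 36.8
grasp_force: 0.0
gate [([199.0, 261.0, 267.0, 338.0], 0.77)]
basket1 [([376.0, 288.0, 402.0, 310.0], 0.79), ([363.0, 235.0, 383.0, 257.0], 0.74), ([414.0, 253.0, 435.0, 272.0], 0.57)]
scanner [([303.0, 251.0, 320.0, 257.0], 0.45), ([161.0, 168.0, 296.0, 340.0], 0.37)]
[-0.15  0.04  1.96  0.    1.15 -2.17] [427.82717326 -50.6344948  265.36105198]
T [ 116.6 -154.   -64.6] A [ 2.000e-03  1.000e-03 -2.891e+00]
```

```bash
python3 -m creep '[{"translation":[15,-20,-20],"angular":[0,0,0.17],"jaw":1},{"translation":[30,-40,-40],"angular":[0,0,0.35],"jaw":1},{"translation":[45,-60,-65],"angular":[0,0,0.52],"jaw":1},{"translation":[60,-80,-65],"angular":[0,0,0.7],"jaw":1},{"translation":[75,-100,-65],"angular":[0,0,0.87],"jaw":1},{"translation":[90,-120,-65],"angular":[0,0,1.05],"jaw":1},{"translation":[105,-140,-65],"angular":[0,0,1.22],"jaw":1},{"translation":[117,-154,-65],"angular":[0,0,1.4],"jaw":1}]'
python3 -m creep '[{"translation":[0,0,0],"angular":[0,0,0.17],"jaw":1},{"translation":[0,0,0],"angular":[0,0,0.35],"jaw":1},{"translation":[0,0,0],"angular":[0,0,0.52],"jaw":1},{"translation":[0,0,0],"angular":[0,0,0.7],"jaw":1},{"translation":[0,0,0],"angular":[0,0,0.87],"jaw":1},{"translation":[0,0,0],"angular":[0,0,1.05],"jaw":1},{"translation":[0,0,0],"angular":[0,0,1.22],"jaw":1},{"translation":[0,0,0],"angular":[0,0,1.4],"jaw":1}]'
python3 - <<'E'
from h import *
ob=ctrl.get_obs(); print(ob["qpos"].round(2),ob["ee_pos"])
snap("wrist","w2.png")
E
```

```text
t: 6.75
ee_pos: [389.9, -238.8, 330.6]
orientation: [-1.439, -2.792, -0.0]
ft_force: [-0.5, 0.3, -0.1]
width: 88.5
grasp_force: 0.0
t: 7.75
ee_pos: [390.1, -237.9, 330.6]
orientation: [-2.899, -1.209, 0.0]
ft_force: [-0.5, 0.8, -0.9]
width: 87.7
grasp_force: 0.0
[-0.57  0.02  1.82  0.    1.3   0.21] [ 390.07528112 -237.88572883  330.58004789]
```

View pics/w2.png

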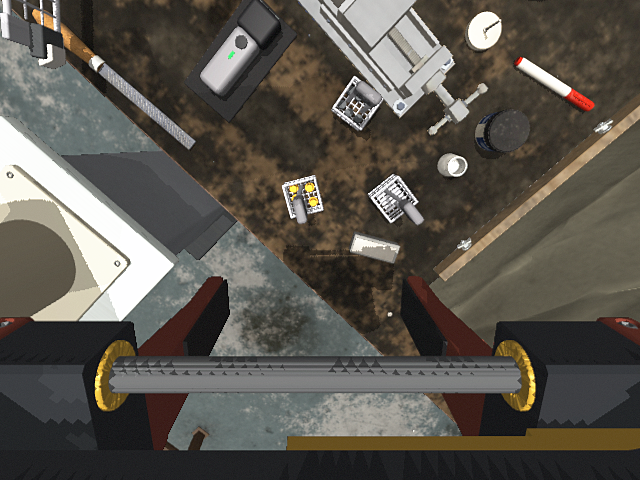

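The wrist view shows three baskets at about (358,103), (303,195) and (393,198), with their grey grip blocks leaning outward. I'll zoom in on them.

```bash
python3 - <<'E'
import cv2
a=cv2.imread('pics/w2.png')[70:230,270:440]; cv2.imwrite('pics/c3.png',cv2.resize(a,None,fx=3.7,fy=3.7,interpolation=cv2.INTER_CUBIC))
E
```

```text
(no output)
```

View pics/c3.png

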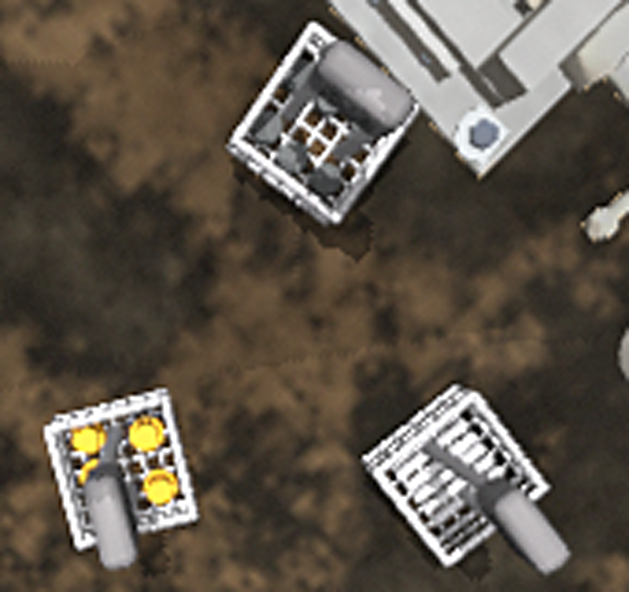

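```bash
python3 - <<'E'
from h import *
c=cam("wrist")
W=lambda x,y,z:plane(0,270+x/3.7,70+y/3.7,z,c)
for n,q,blk in[("A",[(318,25),(412,105),(335,222),(232,148)],(368,85)),("B",[(45,430),(80,548),(198,518),(165,392)],(115,530)),("C",[(458,388),(550,490),(450,565),(365,460)],(530,528))]:
    P=np.array([W(*p,34) for p in q])[:,:2]; m=P.mean(0); e1=(P[1]-P[0]+P[2]-P[3])/2 if n!="B" else (P[1]-P[0]+P[2]-P[3])/2; e2=(P[3]-P[0]+P[2]-P[1])/2
    print(n,m.round(1),'len',np.linalg.norm(e1).round(1),np.linalg.norm(e2).round(1),'e1ang',np.arctan2(e1[1],e1[0]).round(3),'e2ang',np.arctan2(e2[1],e2[0]).round(3),'blk center z121',W(*blk,121).round(1))
E
```

```text
A [ 516.6 -189.9] len 44.1 48.5 e1ang -1.407 e2ang -2.965 blk center z121 [ 520.1 -189.9  121. ]
B [ 377.4 -225.5] len 48.4 47.4 e1ang -2.096 e2ang -0.51 blk center z121 [ 374.4 -229.4  121. ]
C [ 466.4 -316.9] len 53.8 45.1 e1ang -1.619 e2ang 3.031 blk center z121 [ 467.9 -322.4  121. ]
```

```bash
cat >> h.py <<'E'
def down(th): return R.from_matrix(np.array([[np.cos(th),np.sin(th),0],[np.sin(th),-np.cos(th),0],[0,0,-1]]).T)
RK=(586.,175.,.448)
def rk(x,y,z): c,s=np.cos(RK[2]),np.sin(RK[2]); return [RK[0]+c*x-s*y,RK[1]+s*x+c*y,z]
E
python3 - <<'E'
from h import *
tool([376,-227.5,108],rot=down(-.517))
E
```

```text
T [ -2.6 -17.2 222.6] A [-1.0e-03  0.0e+00  1.3e+00]
```

```bash
python3 -m creep '[{"translation":[-3,-17,20],"angular":[0,0,0.18],"jaw":1},{"translation":[-3,-17,40],"angular":[0,0,0.36],"jaw":1},{"translation":[-3,-17,60],"angular":[0,0,0.54],"jaw":1},{"translation":[-3,-17,80],"angular":[0,0,0.72],"jaw":1},{"translation":[-3,-17,100],"angular":[0,0,0.9],"jaw":1},{"translation":[-3,-17,120],"angular":[0,0,1.08],"jaw":1},{"translation":[-3,-17,130],"angular":[0,0,1.25],"jaw":1},{"translation":[-3,-17,130],"angular":[0,0,1.3],"jaw":1}]'
python3 - <<'E'
from h import *
snap("wrist","w3.png")
print([(np.round(d["rect"]).tolist(),round(d["score"],2)) for d in ctrl.look_for("wrist","basket1")])
tool([376,-227.5,108],rot=down(-.517)); print(proj("wrist",[376,-227.5,137]),proj("wrist",[376,-227.5,34]))
E
```

```text
t: 8.8
ee_pos: [375.3, -228.0, 199.8]
orientation: [-3.042, 0.783, 0.004]
ft_force: [0.3, -0.4, -0.0]
width: 87.9
grasp_force: 0.0
[([318.0, 50.0, 388.0, 124.0], 0.77), ([290.0, 191.0, 337.0, 248.0], 0.66)]
T [-0.2 -0.9 92.5] A [-0.     0.001  0.015]
[313.54760232 243.49084044] [313.90772644 215.93612185]
```

View pics/w3.png

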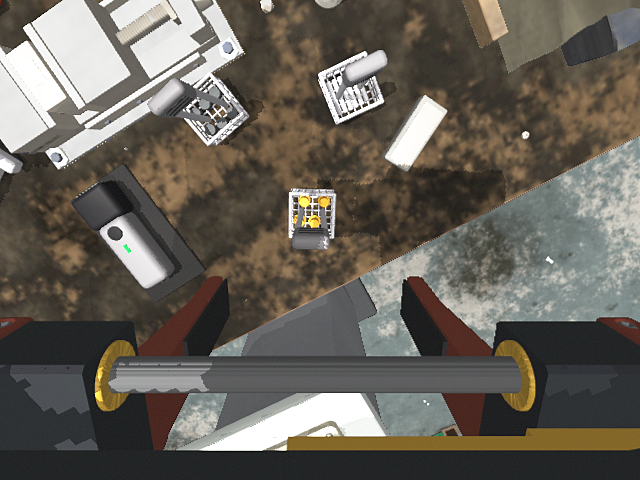

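The block sits at (311,241), square between the fingers. I'll descend, close, then lift.

```bash
python3 -m creep '[{"translation":[0,-1,40],"angular":[0,0,0.015],"jaw":1},{"translation":[0,-1,75],"angular":[0,0,0.015],"jaw":1},{"translation":[0,-1,92],"angular":[0,0,0.015],"jaw":1},{"translation":[0,-1,92],"angular":[0,0,0.015],"jaw":1},{"translation":[0,-1,92],"angular":[0,0,0.015],"jaw":0},{"translation":[0,-1,92],"angular":[0,0,0.015],"jaw":0},{"translation":[0,-1,92],"angular":[0,0,0.015],"jaw":0},{"translation":[0,-1,92],"angular":[0,0,0.015],"jaw":0}]'
python3 -m creep '[{"translation":[0,0,0],"angular":[0,0,0],"jaw":0},{"translation":[0,0,0],"angular":[0,0,0],"jaw":0},{"translation":[0,0,-20],"angular":[0,0,0],"jaw":0},{"translation":[0,0,-50],"angular":[0,0,0],"jaw":0},{"translation":[0,0,-90],"angular":[0,0,0],"jaw":0},{"translation":[0,0,-130],"angular":[0,0,0],"jaw":0},{"translation":[0,0,-150],"angular":[0,0,0],"jaw":0},{"translation":[0,0,-150],"angular":[0,0,0],"jaw":0}]'
python3 - <<'E'
from h import *
tool(rk(-72,65,260),rot=down(.448)); tool(rk(-72,65,177),rot=down(.448)); print(rk(-72,65,0))
E
```

```text
t: 9.9
ee_pos: [376.7, -228.6, 109.1]
orientation: [3.036, -0.808, 0.001]
ft_force: [0.2, 0.2, -0.5]
width: 51.1
grasp_force: 0.0
t: 10.9
ee_pos: [377.3, -229.0, 260.0]
orientation: [3.035, -0.808, 0.005]
ft_force: [-0.2, 1.3, 0.7]
width: 0.5
grasp_force: 0.0
T [-1.142e+02 -4.318e+02 -4.000e-01] A [ 0.002 -0.003 -0.968]
T [-114.4 -431.8   82.6] A [ 0.002 -0.003 -0.968]
[np.float64(492.94965817332917), np.float64(202.39769855188052), 0]
```

The jaws hadn't finished closing when I lifted, so the grasp was lost. I'll check whether the basket still stands.

```bash
python3 -m creep '[{"translation":[0,0,0],"angular":[0,0,0],"jaw":1},{"translation":[0,0,0],"angular":[0,0,0],"jaw":1},{"translation":[0,0,0],"angular":[0,0,0],"jaw":1},{"translation":[0,0,0],"angular":[0,0,0],"jaw":1},{"translation":[0,0,0],"angular":[0,0,0],"jaw":1},{"translation":[0,0,0],"angular":[0,0,0],"jaw":1},{"translation":[0,0,0],"angular":[0,0,0],"jaw":1},{"translation":[0,0,0],"angular":[0,0,0],"jaw":1}]'
python3 - <<'E'
from h import *
snap("wrist","w4.png")
print([(np.round(d["rect"]).tolist(),round(d["score"],2)) for d in ctrl.look_for("wrist","basket1")])
a=cv2.imread('pics/w4.png')[60:300,180:460]; cv2.imwrite('pics/c4.png',cv2.resize(a,None,fx=2.4,fy=2.4,interpolation=cv2.INTER_CUBIC))
print(proj("wrist",[376,-227.5,137]),proj("wrist",[376,-227.5,34]))
E
```

```text
t: 11.9
ee_pos: [376.5, -228.5, 258.8]
orientation: [3.036, -0.808, 0.0]
ft_force: [-0.4, 0.0, 0.4]
width: 76.7
grasp_force: 0.0
[([177.0, 87.0, 255.0, 149.0], 0.76), ([295.0, 184.0, 332.0, 235.0], 0.72), ([316.0, 65.0, 371.0, 126.0], 0.6), ([0.0, 127.0, 63.0, 269.0], 0.31)]
[314.0953971 226.6509499] [314.2617165  206.79254689]
```

View pics/c4.png

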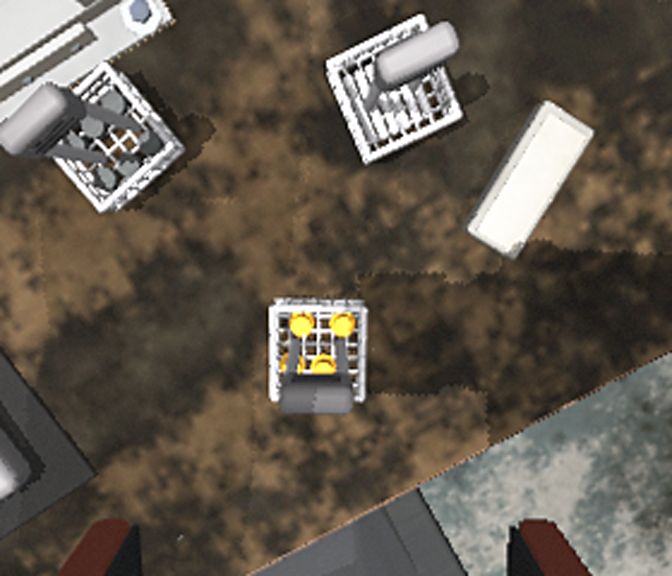

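The basket is undisturbed, with its block at (312,227) where predicted. I'll go down again with the jaws pre-narrowed.

```bash
python3 -m creep '[{"translation":[0,0,30],"angular":[0,0,0],"jaw":0.65},{"translation":[0,0,70],"angular":[0,0,0],"jaw":0.65},{"translation":[0,0,110],"angular":[0,0,0],"jaw":0.65},{"translation":[0,0,140],"angular":[0,0,0],"jaw":0.65},{"translation":[0,0,151],"angular":[0,0,0],"jaw":0.65},{"translation":[0,0,151],"angular":[0,0,0],"jaw":0},{"translation":[0,0,151],"angular":[0,0,0],"jaw":0},{"translation":[0,0,151],"angular":[0,0,0],"jaw":0}]'
python3 -m creep '[{"translation":[0,0,0],"angular":[0,0,0],"jaw":0},{"translation":[0,0,0],"angular":[0,0,0],"jaw":0},{"translation":[0,0,0],"angular":[0,0,0],"jaw":0},{"translation":[0,0,0],"angular":[0,0,0],"jaw":0},{"translation":[0,0,0],"angular":[0,0,0],"jaw":0},{"translation":[0,0,-10],"angular":[0,0,0],"jaw":0},{"translation":[0,0,-25],"angular":[0,0,0],"jaw":0},{"translation":[0,0,-50],"angular":[0,0,0],"jaw":0}]'
python3 - <<'E'
from h import *
tool(rk(-72,65,260),rot=down(.448)); tool(rk(-72,65,180),rot=down(.448)); print(rk(-72,65,0))
E
```

```text
t: 13.0
ee_pos: [377.3, -229.0, 108.8]
orientation: [3.035, -0.808, 0.003]
ft_force: [0.1, -1.0, 0.5]
width: 30.4
grasp_force: 0.0
t: 14.0
ee_pos: [376.1, -228.2, 158.4]
orientation: [-3.036, 0.808, 0.002]
ft_force: [0.3, 0.6, 0.6]
width: 0.4
grasp_force: 0.0
T [-112.8 -431.7 -101.5] A [-0.001  0.001 -0.968]
T [-112.7 -431.7  -21.5] A [-0.001  0.001 -0.968]
[np.float64(492.94965817332917), np.float64(202.39769855188052), 0]
```

```bash
python3 - <<'E'
from h import *
o=ctrl.get_obs(); r=R.from_rotvec(o["orientation"]); c=cam("wrist")
for d in[(0,0,0),(0,0,-18.7),(0,44,0),(0,-44,0)]: print(d,proj(0,o["ee_pos"]+r.apply(d),c).round())
print(o["width"],r.inv().apply(c[1][:3,3]-o["ee_pos"]),[c[1][:3,:3].T@r.apply(v) for v in np.eye(3)])
snap("wrist","w5.png"); snap("scene","s5.png")
print([(np.round(d["rect"]).tolist(),round(d["score"],2)) for d in ctrl.look_for("wrist","basket1")])
cv2.imwrite('pics/w5b.png',np.hstack([cv2.imread('pics/w5.png')[100:400,140:500],cv2.imread('pics/s5.png')[230:530,190:460]]) if 0 else cv2.imread('pics/w5.png'))
E
```

```text
(0, 0, 0) [315. 273.]
(0, 0, -18.7) [315. 286.]
(0, 44, 0) [389. 273.]
(0, -44, 0) [240. 273.]
0.3940108344460638 [ 7.47884845e+01  9.28850764e-02 -1.92883165e+02] [array([-3.81239319e-04,  9.61140186e-01,  2.76060497e-01]), array([9.99999839e-01, 2.50462601e-04, 5.08981143e-04]), array([ 4.20059400e-04,  2.76060647e-01, -9.61140127e-01])]
[([287.0, 196.0, 340.0, 268.0], 0.71), ([316.0, 29.0, 399.0, 120.0], 0.69), ([112.0, 67.0, 238.0, 149.0], 0.6)]
```

View pics/w5.png

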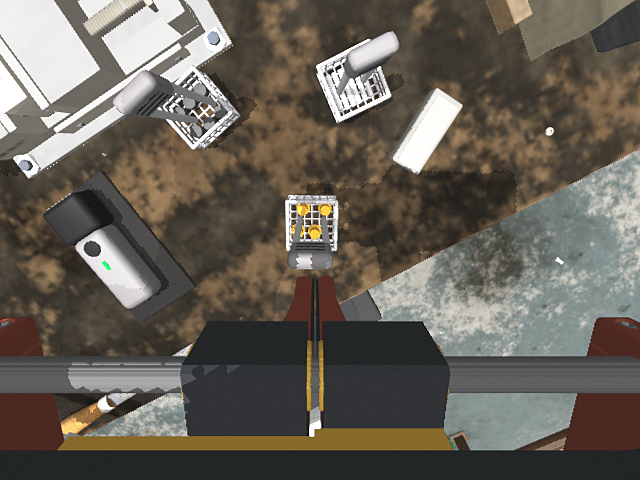

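View pics/s5.png

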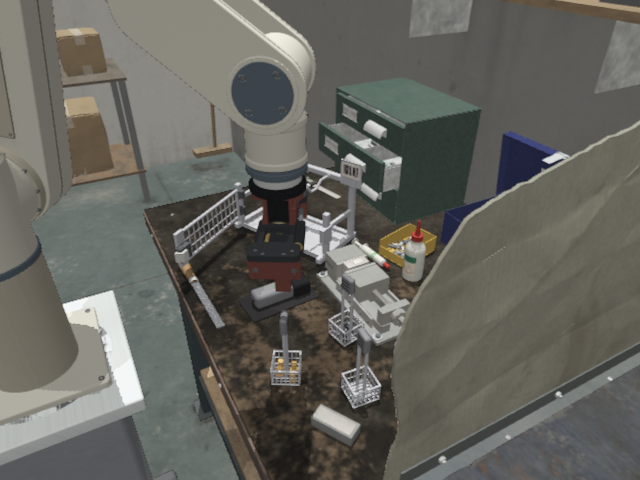

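```bash
python3 - <<'E'
from h import *
c=cam("wrist"); print(proj(0,[376,-227.5,137],c),proj(0,[376,-227.5,105],c),proj(0,[376,-227.5,34],c),proj(0,[376,-227.5,0],c))
print(plane(0,310,262,137,c),plane(0,312,222,34,c))
o=ctrl.get_obs(); print(o["ee_pos"],proj("scene",o["ee_pos"]),proj("scene",[376,-227.5,137]),proj("scene",[376,-227.5,0]),cam("wrist")[1][:3,3])
a=cv2.imread('pics/s5.png')[210:400,210:410]; cv2.imwrite('pics/c5.png',cv2.resize(a,None,fx=3.1,fy=3.1,interpolation=cv2.INTER_CUBIC))
E
```

```text
[313.70835641 264.0485528 ] [313.8315963  249.65681464] [314.02215687 227.40348488] [314.08777984 219.74014947]
[ 378.43755466 -226.10140213  137.        ] [ 381.45115299 -228.44515666   34.        ]
[ 377.49048484 -229.11734265  159.07320701] [283.39126728 305.42776705] [282.64580925 315.80591154] [285.80517109 375.1759545 ] [ 441.81177956 -266.00566448  352.20274998]
```

View pics/c5.png

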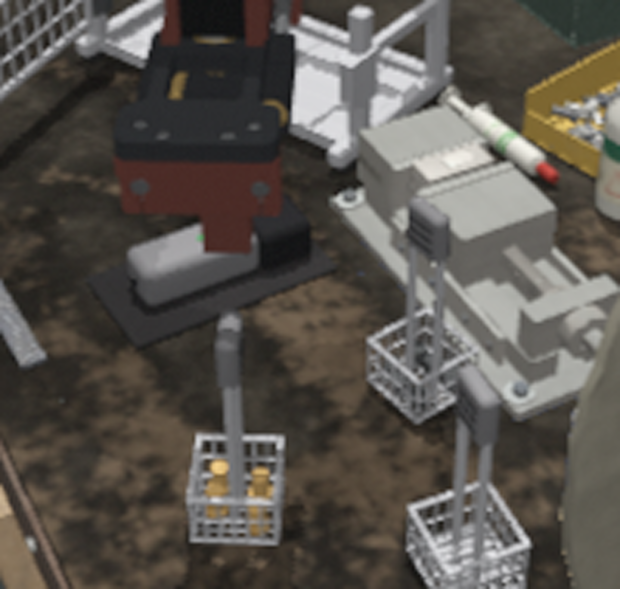

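The fingertips are really about 30 mm short of the reported TCP: they appear at row 278 with a ±87 px spread, and at (283,290) in the scene view. So the jaws closed just above the block. I'll grasp with the TCP at about 78.

```bash
python3 -m creep '[{"translation":[0,0,0],"angular":[0,0,0],"jaw":0.7},{"translation":[0,0,0],"angular":[0,0,0],"jaw":0.7},{"translation":[0,0,0],"angular":[0,0,0],"jaw":0.7},{"translation":[0,0,0],"angular":[0,0,0],"jaw":0.7},{"translation":[0,0,0],"angular":[0,0,0],"jaw":0.7},{"translation":[0,0,0],"angular":[0,0,0],"jaw":0.7},{"translation":[0,0,0],"angular":[0,0,0],"jaw":0.7},{"translation":[0,0,0],"angular":[0,0,0],"jaw":0.7}]'
python3 -m creep '[{"translation":[1,0,20],"angular":[0,0,0],"jaw":0.7},{"translation":[1,0,40],"angular":[0,0,0],"jaw":0.7},{"translation":[1,0,60],"angular":[0,0,0],"jaw":0.7},{"translation":[1,0,75],"angular":[0,0,0],"jaw":0.7},{"translation":[1,0,80],"angular":[0,0,0],"jaw":0},{"translation":[1,0,80],"angular":[0,0,0],"jaw":0},{"translation":[1,0,80],"angular":[0,0,0],"jaw":0},{"translation":[1,0,80],"angular":[0,0,0],"jaw":0}]'
python3 -m creep '[{"translation":[0,0,0],"angular":[0,0,0],"jaw":0},{"translation":[0,0,0],"angular":[0,0,0],"jaw":0},{"translation":[0,0,0],"angular":[0,0,0],"jaw":0},{"translation":[0,0,0],"angular":[0,0,0],"jaw":0},{"translation":[0,0,0],"angular":[0,0,0],"jaw":0},{"translation":[0,0,0],"angular":[0,0,0],"jaw":0},{"translation":[0,0,0],"angular":[0,0,0],"jaw":0},{"translation":[0,0,0],"angular":[0,0,0],"jaw":0}]'
```

```text
t: 15.15
ee_pos: [376.6, -228.5, 157.8]
orientation: [3.036, -0.808, 0.0]
ft_force: [-0.0, 0.5, 0.7]
width: 61.7
grasp_force: 0.0
t: 16.15
ee_pos: [377.7, -229.2, 78.2]
orientation: [3.036, -0.808, 0.001]
ft_force: [0.1, 0.8, -0.6]
width: 29.7
grasp_force: 29.9
t: 17.15
ee_pos: [377.8, -229.2, 78.1]
orientation: [3.036, -0.808, 0.001]
ft_force: [0.2, 1.8, 5.0]
width: 30.1
grasp_force: 29.9
```

Gripped (30 mm, 30 N). Next: lift, swing over to hook 1 and align.

```bash
python3 -m creep '[{"translation":[0,0,-15],"angular":[0,0,0],"jaw":0},{"translation":[0,0,-40],"angular":[0,0,0],"jaw":0},{"translation":[0,0,-80],"angular":[0,0,0],"jaw":0},{"translation":[0,0,-120],"angular":[0,0,0],"jaw":0},{"translation":[-10,-35,-157],"angular":[0,0,-0.12],"jaw":0},{"translation":[-22,-80,-157],"angular":[0,0,-0.25],"jaw":0},{"translation":[-34,-130,-157],"angular":[0,0,-0.4],"jaw":0},{"translation":[-47,-180,-157],"angular":[0,0,-0.55],"jaw":0}]'
python3 - <<'E'
from h import *
tool(rk(-72,65,235),rot=down(.448)); tool(rk(-72,65,147),rot=down(.448))
E
```

```text
t: 18.15
ee_pos: [426.0, -48.0, 235.6]
orientation: [3.141, 0.054, 0.001]
ft_force: [-0.0, -0.1, -2.1]
width: 29.7
grasp_force: 30.0
T [  75.4 -248.     0.6] A [ 0.    -0.001 -0.414]
T [  75.4 -248.    88.6] A [ 0.    -0.001 -0.414]
```

```bash
python3 -m creep '[{"translation":[15,-45,0],"angular":[0,0,-0.1],"jaw":0},{"translation":[30,-95,0],"angular":[0,0,-0.2],"jaw":0},{"translation":[45,-145,0],"angular":[0,0,-0.3],"jaw":0},{"translation":[60,-195,0],"angular":[0,0,-0.414],"jaw":0},{"translation":[72,-235,0],"angular":[0,0,-0.414],"jaw":0},{"translation":[75.4,-248,0],"angular":[0,0,-0.414],"jaw":0},{"translation":[75.4,-248,0],"angular":[0,0,-0.414],"jaw":0},{"translation":[75.4,-248,0],"angular":[0,0,-0.414],"jaw":0}]'
python3 - <<'E'
from h import *
tool(rk(-72,65,147),rot=down(.448)); tool(rk(-5,65,147),rot=down(.448))
snap("scene","s6.png"); print([(np.round(d["rect"]).tolist(),round(d["score"],2)) for d in ctrl.look_for("scene","basket1")])
o=ctrl.get_obs();e=o["ee_pos"]; print(proj("scene",e+[0,0,59]),proj("scene",e+[0,0,-78]),proj("scene",rk(-31,65,163)))
a=cv2.imread('pics/s6.png')[120:310,180:380]; cv2.imwrite('pics/c6.png',cv2.resize(a,None,fx=3.1,fy=3.1,interpolation=cv2.INTER_CUBIC))
E
```

```text
t: 19.15
ee_pos: [493.5, 199.4, 234.8]
orientation: [3.064, 0.69, -0.001]
ft_force: [0.5, -0.8, -1.1]
width: 30.0
grasp_force: 30.0
T [ 0.8 -3.  87.8] A [ 0.     0.001 -0.005]
T [67.8 -3.3 87.7] A [ 0.     0.001 -0.005]
[([341.0, 326.0, 380.0, 406.0], 0.87), ([327.0, 272.0, 365.0, 346.0], 0.71), ([234.0, 121.0, 268.0, 185.0], 0.61)]
[246.96851255 122.95350823] [251.79613008 181.00725194] [262.79045736 171.91977384]
```

View pics/c6.png

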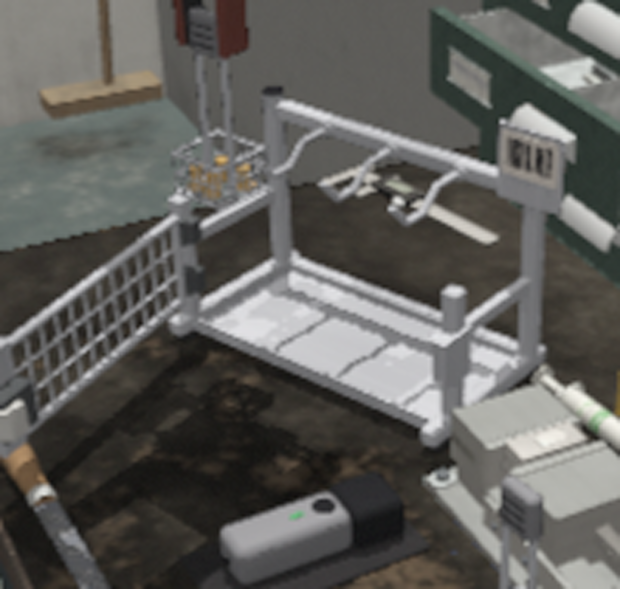

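```bash
python3 -m creep '[{"translation":[0.8,-3,40],"angular":[0,0,0],"jaw":0},{"translation":[0.8,-3,75],"angular":[0,0,0],"jaw":0},{"translation":[0.8,-3,88],"angular":[0,0,0],"jaw":0},{"translation":[10,-3,88],"angular":[0,0,0],"jaw":0},{"translation":[25,-3,88],"angular":[0,0,0],"jaw":0},{"translation":[40,-3,88],"angular":[0,0,0],"jaw":0},{"translation":[55,-3,88],"angular":[0,0,0],"jaw":0},{"translation":[67,-3,88],"angular":[0,0,0],"jaw":0}]'
python3 - <<'E'
from h import *
tool(rk(-5,65,121),rot=down(.448))
snap("wrist","w6.png")
a=cv2.imread('pics/w6.png')[140:360,180:460]; cv2.imwrite('pics/c7.png',cv2.resize(a,None,fx=2.5,fy=2.5,interpolation=cv2.INTER_CUBIC))
E
```

```text
t: 20.25
ee_pos: [554.6, 232.8, 147.0]
orientation: [-3.064, -0.692, -0.001]
ft_force: [-0.1, 0.3, -1.3]
width: 29.8
grasp_force: 30.0
T [-1.7  0.7 26. ] A [ 0.    -0.001 -0.004]
```

View pics/c7.png

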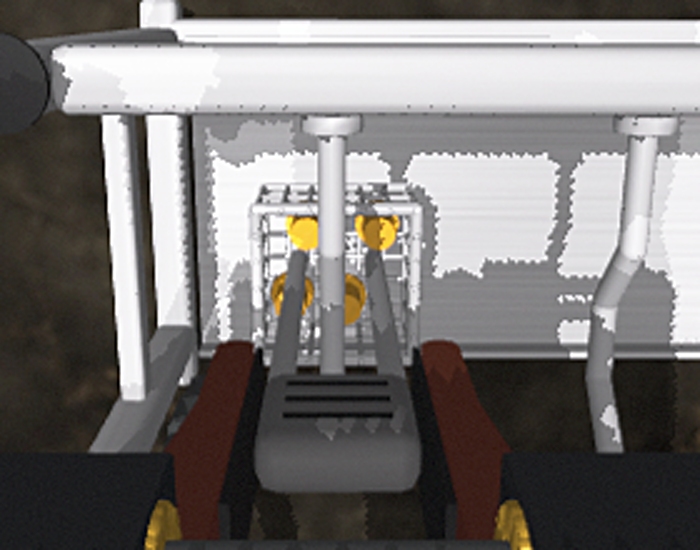

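The bail straddles hook 1 and is centred (hook at crop x 332, block at 338). That was my last allowed picture view, so from here I rely on numbers. Lower and release.

```bash
python3 -m creep '[{"translation":[-2,0,8],"angular":[0,0,0],"jaw":0},{"translation":[-2,0,15],"angular":[0,0,0],"jaw":0},{"translation":[-2,0,21],"angular":[0,0,0],"jaw":0},{"translation":[-2,0,24],"angular":[0,0,0],"jaw":0},{"translation":[-2,0,26],"angular":[0,0,0],"jaw":0},{"translation":[-2,0,26],"angular":[0,0,0],"jaw":0},{"translation":[-2,0,26],"angular":[0,0,0],"jaw":0},{"translation":[-2,0,26],"angular":[0,0,0],"jaw":0}]'
```

```text
t: 21.3
ee_pos: [551.8, 231.4, 121.0]
orientation: [-3.064, -0.691, -0.001]
ft_force: [0.8, -1.1, 0.3]
width: 30.0
grasp_force: 30.0
```

```bash
python3 -m creep '[{"translation":[0,0,0],"angular":[0,0,0],"jaw":0.5},{"translation":[0,0,0],"angular":[0,0,0],"jaw":0.5},{"translation":[0,0,0],"angular":[0,0,0],"jaw":0.5},{"translation":[0,0,0],"angular":[0,0,0],"jaw":0.5},{"translation":[0,0,0],"angular":[0,0,0],"jaw":0.5},{"translation":[0,0,-20],"angular":[0,0,0],"jaw":0.5},{"translation":[0,0,-50],"angular":[0,0,0],"jaw":0.5},{"translation":[0,0,-100],"angular":[0,0,0],"jaw":0.5}]'
python3 - <<'E'
from h import *
for n in("scene","top","wrist"):
    snap(n,"r1_%s.png"%n); print(n,[(np.round(d["rect"]).tolist(),round(d["score"],2)) for d in ctrl.look_for(n,"basket1")])
print([proj("scene",rk(-5,65,z)).round() for z in(180,43)],[proj("wrist",rk(-5,65,z)).round() for z in(180,43)])
tool([467,-320,230],rot=down(-.08))
E
```

```text
t: 22.3
ee_pos: [550.3, 230.8, 220.2]
orientation: [3.064, 0.691, -0.006]
ft_force: [0.5, -0.0, -0.6]
width: 44.0
grasp_force: 0.0
scene [([342.0, 326.0, 380.0, 406.0], 0.87), ([254.0, 159.0, 283.0, 216.0], 0.77), ([327.0, 273.0, 363.0, 344.0], 0.56)]
top [([412.0, 256.0, 434.0, 272.0], 0.92), ([205.0, 230.0, 226.0, 248.0], 0.72), ([364.0, 237.0, 381.0, 256.0], 0.55)]
wrist [([290.0, 198.0, 340.0, 263.0], 0.79), ([567.0, 342.0, 588.0, 358.0], 0.61), ([208.0, 134.0, 637.0, 434.0], 0.44)]
[array([270., 162.]), array([273., 212.])] [array([317., 250.]), array([316., 212.])]
T [-312.1  461.7   -9.9] A [0.    0.002 0.524]
```

```bash
python3 - <<'E'
from h import *
tool([518,-190,200],rot=down(.17))
E
```

```text
T [-210.2  366.2   20. ] A [0.    0.002 0.274]
```

```bash
python3 -m creep '[{"translation":[-25,45,-10],"angular":[0,0,0.05],"jaw":1},{"translation":[-50,90,-10],"angular":[0,0,0.1],"jaw":1},{"translation":[-80,138,-10],"angular":[0,0,0.15],"jaw":1},{"translation":[-108,186,-10],"angular":[0,0,0.2],"jaw":1},{"translation":[-136,235,0],"angular":[0,0,0.274],"jaw":1},{"translation":[-164,285,0],"angular":[0,0,0.274],"jaw":1},{"translation":[-192,333,0],"angular":[0,0,0.274],"jaw":1},{"translation":[-210,366,0],"angular":[0,0,0.274],"jaw":1}]'
cat >> h.py <<'E'
def model(x,y,th):
    c,s=np.cos(th),np.sin(th); P=[]
    for bx,by,z0,z1 in((24,24,0,34),(6,15,105,137)):
        for i in(-1,1):
            for j in(-1,1):
                for z in(z0,z1): P.append([x+c*bx*i-s*by*j,y+s*bx*i+c*by*j,z])
    return np.array(P)
def fitb(x,y,th):
    from scipy.optimize import minimize
    c=cam("wrist"); snap("wrist"); ds=ctrl.look_for("wrist","basket1")
    bb=lambda v:(lambda q:np.r_[q.min(0),q.max(0)])(np.array([proj(0,p,c) for p in model(v[0],v[1],th)]))
    b0=bb((x,y)); print('pred',b0.round()); 
    for d in ds: print(np.round(d["rect"]),round(d["score"],2))
    d=min(ds,key=lambda d:abs(np.array(d["rect"])-b0).sum())
    r=minimize(lambda v:((bb(v)-d["rect"])**2).sum(),(x,y),method="Nelder-Mead"); print(r.x.round(1),bb(r.x).round(),r.fun)
E
python3 - <<'E'
from h import *
fitb(518,-190,.17); tool([518,-190,78],rot=down(.17)); print(ctrl.get_obs()["qpos"].round(2))
E
```

```text
t: 23.6
ee_pos: [517.5, -191.4, 219.1]
orientation: [-3.129, -0.264, 0.004]
ft_force: [0.5, -0.3, -0.7]
width: 87.5
grasp_force: 0.0
pred [292. 186. 336. 243.]
[290. 188. 336. 242.] 0.81
[384. 239. 463. 318.] 0.8
[433. 179. 471. 212.] 0.57
[396. 317. 412. 344.] 0.54
[ 517.4 -188.7] [291. 186. 335. 244.] 4.219507333578639
T [  0.9  -2.1 141.1] A [-0.001  0.002 -0.004]
[-0.38  0.29  1.76 -0.    1.09  1.03]
```

```bash
python3 -m creep '[{"translation":[0.5,-2,40],"angular":[0,0,0],"jaw":0.7},{"translation":[0.5,-2,80],"angular":[0,0,0],"jaw":0.7},{"translation":[0.5,-2,115],"angular":[0,0,0],"jaw":0.7},{"translation":[0.5,-2,135],"angular":[0,0,0],"jaw":0.7},{"translation":[0.5,-2,141],"angular":[0,0,0],"jaw":0.6},{"translation":[0.5,-2,141],"angular":[0,0,0],"jaw":0},{"translation":[0.5,-2,141],"angular":[0,0,0],"jaw":0},{"translation":[0.5,-2,141],"angular":[0,0,0],"jaw":0}]'
python3 -m creep '[{"translation":[0,0,0],"angular":[0,0,0],"jaw":0},{"translation":[0,0,0],"angular":[0,0,0],"jaw":0},{"translation":[0,0,0],"angular":[0,0,0],"jaw":0},{"translation":[0,0,0],"angular":[0,0,0],"jaw":0},{"translation":[0,0,-20],"angular":[0,0,0],"jaw":0},{"translation":[0,0,-60],"angular":[0,0,0],"jaw":0},{"translation":[0,0,-110],"angular":[0,0,0],"jaw":0},{"translation":[0,0,-155],"angular":[0,0,0],"jaw":0}]'
python3 - <<'E'
from h import *
tool(rk(-90,0,235),rot=down(.448));tool(rk(-72,0,235),rot=down(.448))
E
```

```text
t: 24.7
ee_pos: [519.8, -187.5, 80.7]
orientation: [3.13, 0.266, 0.002]
ft_force: [-0.1, -0.1, 0.9]
width: 29.7
grasp_force: 30.0
t: 25.7
ee_pos: [518.7, -187.3, 236.1]
orientation: [-3.13, -0.266, 0.001]
ft_force: [0.6, 0.3, -2.2]
width: 29.7
grasp_force: 30.0
T [  41.  -321.     1.2] A [-0.     0.    -0.278]
T [  58.3 -325.9    1.2] A [-0.     0.    -0.278]
```

```bash
python3 -m creep '[{"translation":[6,-45,0],"angular":[0,0,-0.05],"jaw":0},{"translation":[14,-95,0],"angular":[0,0,-0.1],"jaw":0},{"translation":[24,-145,0],"angular":[0,0,-0.15],"jaw":0},{"translation":[34,-195,0],"angular":[0,0,-0.2],"jaw":0},{"translation":[44,-245,0],"angular":[0,0,-0.278],"jaw":0},{"translation":[54,-295,0],"angular":[0,0,-0.278],"jaw":0},{"translation":[58.3,-320,0],"angular":[0,0,-0.278],"jaw":0},{"translation":[58.3,-326,0],"angular":[0,0,-0.278],"jaw":0}]'
python3 - <<'E'
from h import *
tool(rk(-72,0,149),rot=down(.448)); tool(rk(-5,0,149),rot=down(.448))
E
```

```text
t: 26.7
ee_pos: [521.0, 145.0, 234.4]
orientation: [3.062, 0.701, -0.001]
ft_force: [-0.3, -1.8, -2.2]
width: 29.9
grasp_force: 30.0
T [-0.4  1.2 85.4] A [-0.     0.001  0.002]
T [66.6  1.3 85.3] A [-0.     0.001  0.002]
```

```bash
python3 -m creep '[{"translation":[0,0.5,40],"angular":[0,0,0],"jaw":0},{"translation":[0,0.5,75],"angular":[0,0,0],"jaw":0},{"translation":[0,0.5,85],"angular":[0,0,0],"jaw":0},{"translation":[10,0.5,85],"angular":[0,0,0],"jaw":0},{"translation":[25,0.5,85],"angular":[0,0,0],"jaw":0},{"translation":[40,0.5,85],"angular":[0,0,0],"jaw":0},{"translation":[55,0.5,85],"angular":[0,0,0],"jaw":0},{"translation":[66,0.5,85],"angular":[0,0,0],"jaw":0}]'
python3 -m creep '[{"translation":[0,0,8],"angular":[0,0,0],"jaw":0},{"translation":[0,0,15],"angular":[0,0,0],"jaw":0},{"translation":[0,0,21],"angular":[0,0,0],"jaw":0},{"translation":[0,0,24],"angular":[0,0,0],"jaw":0},{"translation":[0,0,26],"angular":[0,0,0],"jaw":0},{"translation":[0,0,26],"angular":[0,0,0],"jaw":0},{"translation":[0,0,26],"angular":[0,0,0],"jaw":0},{"translation":[0,0,26],"angular":[0,0,0],"jaw":0}]'
python3 - <<'E'
from h import *
tool(rk(-5,0,121),rot=down(.448))
E
```

```text
t: 27.7
ee_pos: [582.5, 172.6, 150.0]
orientation: [-3.063, -0.698, -0.001]
ft_force: [-0.3, 0.3, -0.8]
width: 30.0
grasp_force: 30.0
t: 28.7
ee_pos: [581.3, 172.0, 123.9]
orientation: [3.063, 0.698, 0.0]
ft_force: [-0.3, -0.6, -2.1]
width: 29.6
grasp_force: 30.0
T [ 0.5 -0.7  2.9] A [ 0. -0. -0.]
```

Still carrying the weight, so I'll lower a little more until it rests, then let go.

```bash
python3 -m creep '[{"translation":[0,0,1],"angular":[0,0,0],"jaw":0},{"translation":[0,0,2],"angular":[0,0,0],"jaw":0},{"translation":[0,0,3],"angular":[0,0,0],"jaw":0},{"translation":[0,0,3],"angular":[0,0,0],"jaw":0},{"translation":[0,0,3],"angular":[0,0,0],"jaw":0},{"translation":[0,0,3],"angular":[0,0,0],"jaw":0},{"translation":[0,0,3],"angular":[0,0,0],"jaw":0},{"translation":[0,0,3],"angular":[0,0,0],"jaw":0}]'
python3 - <<'E'
from h import *
c=cam("wrist"); snap("wrist","r2.png"); print([(np.round(d["rect"]).tolist(),round(d["score"],2)) for d in ctrl.look_for("wrist","basket1")])
print([proj(0,rk(-5,0,z),c).round() for z in(180,77)],[proj(0,rk(x,y,z),c).round() for x,y,z in((50,0,163),(50,65,163),(50,-65,163))])
E
```

```text
t: 29.7
ee_pos: [581.6, 172.1, 123.1]
orientation: [-3.063, -0.698, -0.002]
ft_force: [-5.6, -2.2, 17.2]
width: 29.8
grasp_force: 30.0
[([281.0, 213.0, 350.0, 334.0], 0.66), ([137.0, 216.0, 265.0, 333.0], 0.64)]
[array([314., 321.]), array([315., 250.])] [array([314., 189.]), array([166., 189.]), array([462., 189.])]
```

```bash
python3 -m creep '[{"translation":[-1,0,-2],"angular":[0,0,0],"jaw":0},{"translation":[-1,0,-2],"angular":[0,0,0],"jaw":0.5},{"translation":[-1,0,-2],"angular":[0,0,0],"jaw":0.5},{"translation":[-1,0,-2],"angular":[0,0,0],"jaw":0.5},{"translation":[-1,0,-2],"angular":[0,0,0],"jaw":0.5},{"translation":[-1,0,-22],"angular":[0,0,0],"jaw":0.5},{"translation":[-1,0,-60],"angular":[0,0,0],"jaw":0.5},{"translation":[-1,0,-110],"angular":[0,0,0],"jaw":0.5}]'
python3 - <<'E'
from h import *
for n in("scene","top","wrist"):
    snap(n,"r2_%s.png"%n); print(n,[(np.round(d["rect"]).tolist(),round(d["score"],2)) for d in ctrl.look_for(n,"basket1")])
for n in("scene","top","wrist"):
    for y in(65,0):
        c=cam(n); x0,y0,_=rk(-5,y,0); q=np.array([proj(0,p+[0,0,43],c) for p in model(x0,y0,.448)]); print(n,y,q.min(0).round(),q.max(0).round())
tool([467,-320,200],rot=down(-.08))
E
```

```text
t: 30.8
ee_pos: [579.4, 171.2, 230.7]
orientation: [3.063, 0.698, -0.005]
ft_force: [0.1, 0.4, -0.0]
width: 44.2
grasp_force: 0.0
scene [([279.0, 168.0, 304.0, 225.0], 0.87), ([343.0, 327.0, 380.0, 409.0], 0.75), ([175.0, 150.0, 362.0, 267.0], 0.43)]
top [([412.0, 253.0, 436.0, 272.0], 0.61), ([196.0, 228.0, 218.0, 247.0], 0.46), ([234.0, 218.0, 248.0, 236.0], 0.44)]
wrist [([556.0, 401.0, 575.0, 430.0], 0.74), ([210.0, 196.0, 276.0, 261.0], 0.69), ([288.0, 194.0, 337.0, 259.0], 0.67), ([183.0, 258.0, 272.0, 438.0], 0.33), ([115.0, 136.0, 564.0, 434.0], 0.19)]
scene 65 [258. 159.] [286. 219.]
scene 0 [278. 166.] [307. 227.]
top 65 [197. 222.] [227. 248.]
top 0 [221. 211.] [249. 237.]
wrist 65 [204. 188.] [279. 253.]
wrist 0 [291. 188.] [339. 253.]
T [-314.   394.2   30. ] A [0.    0.002 0.528]
```

```bash
python3 -m creep '[{"translation":[-30,40,-10],"angular":[0,0,0.07],"jaw":0.8},{"translation":[-65,85,-10],"angular":[0,0,0.15],"jaw":0.8},{"translation":[-100,130,-10],"angular":[0,0,0.22],"jaw":0.8},{"translation":[-135,175,-10],"angular":[0,0,0.3],"jaw":0.8},{"translation":[-170,220,0],"angular":[0,0,0.38],"jaw":0.8},{"translation":[-205,265,10],"angular":[0,0,0.46],"jaw":0.8},{"translation":[-240,305,20],"angular":[0,0,0.528],"jaw":0.8},{"translation":[-275,345,20],"angular":[0,0,0.528],"jaw":0.8}]'
python3 - <<'E'
from h import *
tool([467,-320,200],rot=down(-.08))
E
```

```text
t: 32.1
ee_pos: [479.7, -259.4, 208.2]
orientation: [-3.137, 0.127, 0.006]
ft_force: [1.2, 0.9, -0.4]
width: 70.3
grasp_force: 0.0
T [-7.7 61.5  8.1] A [-0.002  0.004 -0.001]
```

```bash
python3 -m creep '[{"translation":[-4,35,8],"angular":[0,0,0],"jaw":0.8},{"translation":[-8,60,8],"angular":[0,0,0],"jaw":0.8},{"translation":[-8,61,8],"angular":[0,0,0],"jaw":0.8},{"translation":[-8,61,8],"angular":[0,0,0],"jaw":0.8},{"translation":[-8,61,8],"angular":[0,0,0],"jaw":0.8},{"translation":[-8,61,8],"angular":[0,0,0],"jaw":0.8},{"translation":[-8,61,8],"angular":[0,0,0],"jaw":0.8},{"translation":[-8,61,8],"angular":[0,0,0],"jaw":0.8}]'
python3 - <<'E'
from h import *
fitb(467,-320,-.08); tool([467,-320,78],rot=down(-.08))
E
```

```text
t: 33.1
ee_pos: [469.1, -318.5, 202.9]
orientation: [3.139, -0.125, 0.0]
ft_force: [-0.2, 0.1, -0.4]
width: 70.1
grasp_force: 0.0
pred [294. 190. 340. 252.]
[292. 188. 338. 249.] 0.63
[ 469.7 -318.7] [292. 188. 338. 249.] 0.25373805488433465
T [ -1.9   1.5 124.8] A [ 0. -0. -0.]
```

```bash
python3 -m creep '[{"translation":[0,0,35],"angular":[0,0,0],"jaw":0.7},{"translation":[0,0,70],"angular":[0,0,0],"jaw":0.7},{"translation":[0,0,100],"angular":[0,0,0],"jaw":0.7},{"translation":[0,0,120],"angular":[0,0,0],"jaw":0.7},{"translation":[0,0,124],"angular":[0,0,0],"jaw":0.6},{"translation":[0,0,124],"angular":[0,0,0],"jaw":0.6},{"translation":[0,0,124],"angular":[0,0,0],"jaw":0},{"translation":[0,0,124],"angular":[0,0,0],"jaw":0}]'
python3 -m creep '[{"translation":[0,0,0],"angular":[0,0,0],"jaw":0},{"translation":[0,0,0],"angular":[0,0,0],"jaw":0},{"translation":[0,0,0],"angular":[0,0,0],"jaw":0},{"translation":[0,0,0],"angular":[0,0,0],"jaw":0},{"translation":[0,0,-20],"angular":[0,0,0],"jaw":0},{"translation":[0,0,-60],"angular":[0,0,0],"jaw":0},{"translation":[0,0,-110],"angular":[0,0,0],"jaw":0},{"translation":[0,0,-155],"angular":[0,0,0],"jaw":0}]'
python3 - <<'E'
from h import *
tool(rk(-72,-65,235),rot=down(.448))
E
```

```text
t: 34.2
ee_pos: [469.5, -319.1, 79.7]
orientation: [3.138, -0.126, 0.002]
ft_force: [0.5, 0.2, 0.1]
width: 36.2
grasp_force: 0.0
t: 35.2
ee_pos: [468.6, -318.5, 234.9]
orientation: [-3.139, 0.126, 0.001]
ft_force: [0.3, -0.5, -2.6]
width: 29.9
grasp_force: 30.0
T [  48.1 -408.9    0. ] A [-0.     0.    -0.528]
```

```bash
python3 -m creep '[{"translation":[0,-45,0],"angular":[0,0,-0.06],"jaw":0},{"translation":[2,-95,0],"angular":[0,0,-0.13],"jaw":0},{"translation":[7,-147,0],"angular":[0,0,-0.2],"jaw":0},{"translation":[14,-200,0],"angular":[0,0,-0.28],"jaw":0},{"translation":[22,-250,0],"angular":[0,0,-0.36],"jaw":0},{"translation":[30,-300,0],"angular":[0,0,-0.44],"jaw":0},{"translation":[40,-350,0],"angular":[0,0,-0.528],"jaw":0},{"translation":[48,-395,0],"angular":[0,0,-0.528],"jaw":0}]'
python3 - <<'E'
from h import *
tool(rk(-72,-65,148),rot=down(.448)); tool(rk(-5,-65,148),rot=down(.448))
E
```

```text
t: 36.2
ee_pos: [548.3, 72.9, 233.4]
orientation: [-3.063, -0.7, 0.001]
ft_force: [0.3, -0.7, -1.5]
width: 29.8
grasp_force: 30.0
T [  6.3 -10.6  85.4] A [-0.     0.001  0.001]
T [ 73.3 -10.5  85.3] A [-0.     0.001  0.001]
```

```bash
python3 -m creep '[{"translation":[3,-6,10],"angular":[0,0,0],"jaw":0},{"translation":[4,-12,45],"angular":[0,0,0],"jaw":0},{"translation":[4,-12,75],"angular":[0,0,0],"jaw":0},{"translation":[4,-12,85],"angular":[0,0,0],"jaw":0},{"translation":[4,-12,85],"angular":[0,0,0],"jaw":0},{"translation":[4,-12,85],"angular":[0,0,0],"jaw":0},{"translation":[4,-12,85],"angular":[0,0,0],"jaw":0},{"translation":[4,-12,85],"angular":[0,0,0],"jaw":0}]'
python3 - <<'E'
from h import *
tool(rk(-5,-65,148),rot=down(.448))
E
```

```text
t: 37.2
ee_pos: [547.3, 83.7, 149.5]
orientation: [3.063, 0.697, 0.002]
ft_force: [-0.7, 0.4, -1.9]
width: 29.5
grasp_force: 30.0
T [69.4 -0.6  1.6] A [ 0.    -0.001 -0.   ]
```

```bash
python3 -m creep '[{"translation":[8,-1,0],"angular":[0,0,0],"jaw":0},{"translation":[20,-1,0],"angular":[0,0,0],"jaw":0},{"translation":[32,-1,0],"angular":[0,0,0],"jaw":0},{"translation":[44,-1,0],"angular":[0,0,0],"jaw":0},{"translation":[56,-1,0],"angular":[0,0,0],"jaw":0},{"translation":[68,-1,0],"angular":[0,0,0],"jaw":0},{"translation":[68,-1,0],"angular":[0,0,0],"jaw":0},{"translation":[68,-1,0],"angular":[0,0,0],"jaw":0}]'
python3 -m creep '[{"translation":[0,0,8],"angular":[0,0,0],"jaw":0},{"translation":[0,0,15],"angular":[0,0,0],"jaw":0},{"translation":[0,0,21],"angular":[0,0,0],"jaw":0},{"translation":[0,0,24],"angular":[0,0,0],"jaw":0},{"translation":[0,0,26],"angular":[0,0,0],"jaw":0},{"translation":[0,0,26],"angular":[0,0,0],"jaw":0},{"translation":[0,0,27],"angular":[0,0,0],"jaw":0},{"translation":[0,0,27],"angular":[0,0,0],"jaw":0}]'
```

```text
t: 38.2
ee_pos: [607.3, 114.0, 148.6]
orientation: [3.063, 0.698, -0.001]
ft_force: [-0.0, -0.3, -2.5]
width: 29.7
grasp_force: 30.0
t: 39.2
ee_pos: [608.0, 114.1, 122.3]
orientation: [3.063, 0.698, 0.001]
ft_force: [-0.5, -0.7, 1.0]
width: 29.9
grasp_force: 30.0
```

Resting. Release and back out.

```bash
python3 -m creep '[{"translation":[0,0,0],"angular":[0,0,0],"jaw":0.5},{"translation":[0,0,0],"angular":[0,0,0],"jaw":0.5},{"translation":[0,0,0],"angular":[0,0,0],"jaw":0.5},{"translation":[0,0,0],"angular":[0,0,0],"jaw":0.5},{"translation":[0,0,0],"angular":[0,0,0],"jaw":0.5},{"translation":[0,0,-20],"angular":[0,0,0],"jaw":0.5},{"translation":[0,0,-60],"angular":[0,0,0],"jaw":0.5},{"translation":[-20,0,-110],"angular":[0,0,0],"jaw":0.5}]'
python3 - <<'E'
from h import *
for n in("scene","top","wrist"):
    snap(n,"r3_%s.png"%n)
    for l in("basket1","gate","scanner"): print(n,l,[(np.round(d["rect"]).tolist(),round(d["score"],2)) for d in ctrl.look_for(n,l)])
for n in("scene","wrist"):
    for y in(65,0,-65):
        c=cam(n); x0,y0,_=rk(-5,y,0); q=np.array([proj(0,p+[0,0,43],c) for p in model(x0,y0,.448)]); print(n,y,q.min(0).round(),q.max(0).round())
# gate: red/wire from top: fit angle via rect
c=cam("top")
for a in(1.2,1.3,1.4,1.5):
    q=np.array([proj(0,rk(-69-r*np.sin(a),115-r*np.cos(a),z),c) for r in(0,240) for z in(38,122)]); print(a,q.min(0).round(),q.max(0).round())
E
```

```text
t: 40.2
ee_pos: [590.0, 105.6, 233.6]
orientation: [-3.063, -0.698, -0.0]
ft_force: [0.6, 0.5, 0.1]
width: 43.9
grasp_force: 0.0
scene basket1 [([302.0, 173.0, 322.0, 235.0], 0.73), ([256.0, 159.0, 284.0, 216.0], 0.66)]
scene gate [([174.0, 190.0, 248.0, 270.0], 0.82)]
scene scanner [([252.0, 272.0, 312.0, 309.0], 0.85), ([173.0, 187.0, 245.0, 266.0], 0.19)]
top basket1 [([211.0, 235.0, 226.0, 248.0], 0.67), ([223.0, 220.0, 245.0, 239.0], 0.42)]
top gate []
top scanner [([304.0, 250.0, 320.0, 293.0], 0.6)]
wrist basket1 [([208.0, 173.0, 277.0, 231.0], 0.94), ([118.0, 175.0, 220.0, 233.0], 0.85), ([287.0, 170.0, 339.0, 229.0], 0.69)]
wrist gate [([115.0, 239.0, 181.0, 320.0], 0.69)]
wrist scanner [([340.0, 321.0, 367.0, 357.0], 0.7), ([114.0, 242.0, 182.0, 324.0], 0.46)]
scene 65 [258. 159.] [286. 219.]
scene 0 [278. 166.] [307. 227.]
scene -65 [300. 173.] [328. 236.]
wrist 65 [113. 170.] [221. 227.]
wrist 0 [204. 170.] [279. 227.]
wrist -65 [292. 170.] [341. 227.]
1.2 [202. 265.] [276. 330.]
1.3 [202. 265.] [270. 336.]
1.4 [202. 265.] [263. 343.]
1.5 [202. 265.] [255. 348.]
```

All three baskets hang and are let go. Next I'll work out the waypoints for pushing the gate shut from outside.

```bash
python3 - <<'E'
from h import *
def p(a,r,o): return rk(-69-r*np.sin(a)-o*np.cos(a),115-r*np.cos(a)+o*np.sin(a),45)
print('from now'); 
tool(rk(-150,-30,235)); tool(rk(-230,40,235)); tool(p(1.33,150,45))
print('rel to start (tool x,y)')
s=np.array(p(1.33,150,45)); r=down(.448).inv()
for a,rr,o in[(1.33,150,25),(1.2,153,13),(1.1,158,13),(1,163,13),(.9,168,13),(.8,174,13),(.7,180,13),(.6,185,13),(.5,190,12),(.4,195,12),(.3,200,12),(.2,203,12),(.12,205,12),(.07,205,12),(0.03,205,12),(0,205,10)]:
    print(a,r.apply(np.array(p(a,rr,o))-s).round().astype(int)[:2].tolist())
print(s, ctrl.get_obs()["qpos"].round(2))
E
```

```text
from now
T [-122.9  -34.2   -3.9] A [0. 0. 0.]
T [-202.9 -104.2   -3.8] A [0. 0. 0.]
T [-198.1 -187.   186.3] A [0. 0. 0.]
rel to start (tool x,y)
1.33 [5, 19]
1.2 [9, 51]
1.1 [10, 68]
1 [12, 85]
0.9 [17, 102]
0.8 [23, 120]
0.7 [31, 137]
0.6 [41, 153]
0.5 [55, 169]
0.4 [69, 183]
0.3 [86, 195]
0.2 [104, 204]
0.12 [120, 210]
0.07 [130, 212]
0.03 [138, 212]
0 [146, 213]
[329.59129179 188.16221624  45.        ] [0.16 0.34 1.65 0.   1.15 1.28]
```

```bash
python3 -m creep '[{"translation":[-50,-15,0],"angular":[0,0,0],"jaw":0},{"translation":[-100,-40,0],"angular":[0,0,0],"jaw":0},{"translation":[-145,-80,0],"angular":[0,0,0],"jaw":0},{"translation":[-180,-125,0],"angular":[0,0,0],"jaw":0},{"translation":[-198,-170,0],"angular":[0,0,0],"jaw":0},{"translation":[-198,-187,30],"angular":[0,0,0],"jaw":0},{"translation":[-198,-187,80],"angular":[0,0,0],"jaw":0},{"translation":[-198,-187,130],"angular":[0,0,0],"jaw":0}]'
python3 -m creep '[{"translation":[0,0,30],"angular":[0,0,0],"jaw":0},{"translation":[0,0,57],"angular":[0,0,0],"jaw":0},{"translation":[0,0,57],"angular":[0,0,0],"jaw":0},{"translation":[0,0,57],"angular":[0,0,0],"jaw":0},{"translation":[0,0,57],"angular":[0,0,0],"jaw":0},{"translation":[0,0,57],"angular":[0,0,0],"jaw":0},{"translation":[0,0,57],"angular":[0,0,0],"jaw":0},{"translation":[0,0,57],"angular":[0,0,0],"jaw":0}]'
```

```text
t: 41.8
ee_pos: [330.6, 188.9, 100.9]
orientation: [-3.062, -0.699, -0.003]
ft_force: [0.3, 0.6, -0.0]
width: 0.4
grasp_force: 0.0
t: 42.8
ee_pos: [330.4, 188.3, 45.0]
orientation: [-3.063, -0.697, -0.001]
ft_force: [0.1, 0.2, -0.0]
width: 0.4
grasp_force: 0.0
```

```bash
python3 -m creep '[{"translation":[4,19,0],"angular":[0,0,0],"jaw":0},{"translation":[7,35,0],"angular":[0,0,0],"jaw":0},{"translation":[9,51,0],"angular":[0,0,0],"jaw":0},{"translation":[10,68,0],"angular":[0,0,0],"jaw":0},{"translation":[12,85,0],"angular":[0,0,0],"jaw":0},{"translation":[17,102,0],"angular":[0,0,0],"jaw":0},{"translation":[23,120,0],"angular":[0,0,0],"jaw":0},{"translation":[23,120,0],"angular":[0,0,0],"jaw":0}]'
python3 -m creep '[{"translation":[8,17,0],"angular":[0,0,0],"jaw":0},{"translation":[18,33,0],"angular":[0,0,0],"jaw":0},{"translation":[32,49,0],"angular":[0,0,0],"jaw":0},{"translation":[46,63,0],"angular":[0,0,0],"jaw":0},{"translation":[63,75,0],"angular":[0,0,0],"jaw":0},{"translation":[81,84,0],"angular":[0,0,0],"jaw":0},{"translation":[90,88,0],"angular":[0,0,0],"jaw":0},{"translation":[90,88,0],"angular":[0,0,0],"jaw":0}]'
python3 - <<'E'
from h import *
tool(rk(-79,-90,45)); snap("top","g1.png"); snap("scene")
print(ctrl.look_for("scene","gate"),ctrl.look_for("scene","latch_tongue"))
for n in("scene",):
  c=cam(n)
  for a in(0,.1,.15,.2,.3):
    q=np.array([proj(0,rk(-69-r*np.sin(a),115-r*np.cos(a),z),c) for r in(0,240) for z in(38,122)]); print(n,a,q.min(0).round(),q.max(0).round())
E
```

```text
t: 43.8
ee_pos: [403.7, 89.6, 44.8]
orientation: [3.064, 0.695, 0.001]
ft_force: [-0.5, 0.7, 0.4]
width: 0.3
grasp_force: 0.0
t: 44.8
ee_pos: [522.9, 49.3, 44.7]
orientation: [3.063, 0.697, 0.001]
ft_force: [-0.7, 0.7, 0.2]
width: 0.5
grasp_force: 0.0
T [32.3  4.  -0.3] A [0. 0. 0.]
[{'rect': [238.2, 188.6, 314.5, 254.6], 'score': 0.74}, {'rect': [264.7, 264.5, 321.9, 300.9], 'score': 0.21}] [{'rect': [311.5, 234.3, 315.8, 243.4], 'score': 0.41}]
scene 0 [237. 188.] [319. 251.]
scene 0.1 [237. 188.] [312. 255.]
scene 0.15 [237. 188.] [308. 258.]
scene 0.2 [237. 188.] [304. 260.]
scene 0.3 [237. 188.] [295. 264.]
```

Gate is at about 0.1 rad. Now the slow final push against the latch.

```bash
python3 -m creep '[{"translation":[6,2,0],"angular":[0,0,0],"jaw":0},{"translation":[12,3,0],"angular":[0,0,0],"jaw":0},{"translation":[17,3,0],"angular":[0,0,0],"jaw":0},{"translation":[21,3,0],"angular":[0,0,0],"jaw":0},{"translation":[25,3,0],"angular":[0,0,0],"jaw":0},{"translation":[28,3,0],"angular":[0,0,0],"jaw":0},{"translation":[30,3,0],"angular":[0,0,0],"jaw":0},{"translation":[30,3,0],"angular":[0,0,0],"jaw":0}]'
python3 - <<'E'
from h import *
snap("scene"); print(ctrl.look_for("scene","gate"),ctrl.look_for("scene","latch_tongue"))
E
```

```text
t: 46.0
ee_pos: [547.0, 58.3, 44.7]
orientation: [3.062, 0.698, -0.012]
ft_force: [-13.1, -10.9, 12.6]
width: 0.3
grasp_force: 8.2
[{'rect': [235.9, 187.8, 318.8, 250.2], 'score': 0.86}] []
```

```bash
python3 -m creep '[{"translation":[-8,0,0],"angular":[0,0,0],"jaw":0},{"translation":[-25,0,0],"angular":[0,0,0],"jaw":0},{"translation":[-60,0,0],"angular":[0,0,0],"jaw":0},{"translation":[-80,0,-40],"angular":[0,0,0],"jaw":0},{"translation":[-80,0,-90],"angular":[0,0,0],"jaw":0},{"translation":[-80,0,-140],"angular":[0,0,0],"jaw":0},{"translation":[-80,0,-190],"angular":[0,0,0],"jaw":0},{"translation":[-80,0,-210],"angular":[0,0,0],"jaw":0}]'
python3 - <<'E'
from h import *
for n in("scene","top"):
    snap(n,"g2%s.png"%n)
    for l in("gate","latch_tongue","basket1","scanner","mat"): print(n,l,[(np.round(d["rect"],1).tolist(),round(d["score"],2)) for d in ctrl.look_for(n,l)])
c=cam("scene")
for a in(0,.03,.06,.09):
    q=np.array([proj(0,rk(-69-r*np.sin(a),115-r*np.cos(a),z),c) for r in(0,240) for z in(38,122)]); print(a,q.min(0).round(1),q.max(0).round(1))
E
```

```text
t: 47.15
ee_pos: [479.3, 25.3, 257.8]
orientation: [3.062, 0.698, 0.008]
ft_force: [0.3, -0.3, -0.2]
width: 0.1
grasp_force: 0.0
scene gate [([235.3, 189.7, 315.9, 250.3], 0.82), ([265.6, 266.8, 324.4, 302.7], 0.26)]
scene latch_tongue [([276.5, 169.3, 308.4, 223.8], 0.65)]
scene basket1 [([256.0, 160.5, 285.8, 213.9], 0.87), ([301.3, 173.9, 320.8, 227.5], 0.83), ([279.9, 168.8, 306.9, 223.4], 0.6)]
scene scanner [([264.4, 264.0, 323.5, 299.8], 0.76)]
scene mat [([239.3, 291.9, 318.1, 325.1], 0.65), ([236.5, 158.2, 360.0, 264.1], 0.18)]
top gate []
top latch_tongue []
top basket1 [([247.2, 202.2, 268.6, 226.6], 0.81), ([198.3, 227.9, 222.5, 247.2], 0.8), ([220.8, 213.6, 247.3, 237.8], 0.69), ([162.2, 171.0, 290.7, 273.5], 0.58)]
top scanner [([309.5, 262.5, 317.8, 282.3], 0.55)]
top mat [([313.3, 257.8, 333.5, 299.6], 0.78)]
0 [237.5 187.7] [318.5 250.6]
0.03 [237.5 187.7] [316.5 252.1]
0.06 [237.5 187.7] [314.5 253.5]
0.09 [237.5 187.7] [312.3 254.9]
```

The gate's right edge reads 315.9 px, against 318.5 for fully shut, so it may not be latched. The scanner has also been knocked aside. I'll push again, a bit higher and further, then recheck.

```bash
python3 -m creep '[{"translation":[10,9,50],"angular":[0,0,0],"jaw":0},{"translation":[20,9,100],"angular":[0,0,0],"jaw":0},{"translation":[30,9,150],"angular":[0,0,0],"jaw":0},{"translation":[40,9,185],"angular":[0,0,0],"jaw":0},{"translation":[50,9,193],"angular":[0,0,0],"jaw":0},{"translation":[60,9,193],"angular":[0,0,0],"jaw":0},{"translation":[68,9,193],"angular":[0,0,0],"jaw":0},{"translation":[72,9,193],"angular":[0,0,0],"jaw":0}]'
python3 -m creep '[{"translation":[3,0,0],"angular":[0,0,0],"jaw":0},{"translation":[6,0,0],"angular":[0,0,0],"jaw":0},{"translation":[8,0,0],"angular":[0,0,0],"jaw":0},{"translation":[10,0,0],"angular":[0,0,0],"jaw":0},{"translation":[10,0,0],"angular":[0,0,0],"jaw":0},{"translation":[10,0,0],"angular":[0,0,0],"jaw":0},{"translation":[10,0,0],"angular":[0,0,0],"jaw":0},{"translation":[10,0,0],"angular":[0,0,0],"jaw":0}]'
python3 - <<'E'
from h import *
tool(rk(-69,-100,65)); snap("scene","g3.png"); print(ctrl.look_for("scene","gate"))
E
```

```text
t: 48.75
ee_pos: [548.7, 48.7, 63.2]
orientation: [3.063, 0.698, 0.004]
ft_force: [-0.2, 0.4, -0.5]
width: 0.5
grasp_force: 0.0
t: 49.75
ee_pos: [550.7, 50.5, 61.7]
orientation: [3.062, 0.698, -0.017]
ft_force: [-16.8, -11.6, 16.0]
width: -0.0
grasp_force: 9.8
T [16.7  3.1 -3.5] A [0. 0. 0.]
[{'rect': [236.2, 186.4, 318.4, 250.5], 'score': 0.85}]
```

```bash
python3 -m creep '[{"translation":[-8,0,0],"angular":[0,0,0],"jaw":0},{"translation":[-25,0,0],"angular":[0,0,0],"jaw":0},{"translation":[-60,0,0],"angular":[0,0,0],"jaw":0},{"translation":[-80,0,-40],"angular":[0,0,0],"jaw":0},{"translation":[-90,0,-90],"angular":[0,0,0],"jaw":0},{"translation":[-110,0,-140],"angular":[0,0,0],"jaw":0},{"translation":[-150,0,-190],"angular":[0,0,0],"jaw":1},{"translation":[-180,0,-230],"angular":[0,0,0],"jaw":1}]'
python3 - <<'E'
from h import *
o=ctrl.get_obs(); print(o["ee_pos"])
for n in("scene","wrist"):
    im=snap(n,"g4%s.png"%n)
    for l in("gate","latch_tongue","rack","scanner","mat"): print(n,l,[(np.round(d["rect"],1).tolist(),round(d["score"],2)) for d in ctrl.look_for(n,l)])
a=cv2.cvtColor(cv2.imread('pics/g2scene.png'),cv2.COLOR_BGR2GRAY);b=cv2.cvtColor(cv2.imread('pics/g4scene.png'),cv2.COLOR_BGR2GRAY)
t=a[225:250,295:320]; m=cv2.matchTemplate(b[215:260,285:330],t,cv2.TM_CCOEFF_NORMED); print(cv2.minMaxLoc(m))
c=cam("wrist")
for a_ in(0,.03,.06,.1): print(a_,[proj(0,rk(-69-r*np.sin(a_),115-r*np.cos(a_),122),c).round(1).tolist() for r in(0,120,240)])
E
```

```text
t: 50.85
ee_pos: [392.3, -25.6, 293.2]
orientation: [3.063, 0.698, 0.002]
ft_force: [0.7, 0.7, -0.9]
width: 17.1
grasp_force: 0.0
[392.26984266 -25.63182105 293.2128688 ]
scene gate [([235.4, 187.5, 319.3, 249.7], 0.88), ([236.5, 149.9, 358.4, 266.8], 0.73), ([239.3, 293.5, 316.3, 320.8], 0.17)]
scene latch_tongue []
scene rack [([234.1, 147.7, 362.0, 265.3], 0.92)]
scene scanner [([263.3, 265.8, 323.9, 298.5], 0.97)]
scene mat [([242.6, 290.5, 316.0, 321.3], 0.94)]
wrist gate [([71.6, 0.0, 344.7, 41.3], 0.77)]
wrist latch_tongue [([325.4, 3.0, 343.3, 23.3], 0.61), ([57.9, 0.7, 362.0, 50.4], 0.41)]
wrist rack [([58.2, 0.3, 361.2, 50.9], 0.83)]
wrist scanner [([313.4, 76.4, 385.9, 181.5], 0.93), ([60.6, 0.0, 359.1, 48.4], 0.61)]
wrist mat [([293.3, 99.7, 387.0, 226.8], 0.57)]
(-0.30986452102661133, 0.9900375008583069, (0, 20), (10, 10))
0 [[82.4, 9.4], [214.4, 9.3], [346.5, 9.1]]
0.03 [[82.4, 9.4], [214.6, 13.8], [346.2, 18.2]]
0.06 [[82.4, 9.4], [214.8, 18.3], [345.6, 27.1]]
0.1 [[82.4, 9.4], [214.8, 24.2], [344.5, 38.8]]
```

Template match gives zero shift and the edge reads 319.3 px. I'll check the top rail's slope in the wrist image numerically: 0.03 rad would tilt it about 9 px.

```bash
python3 - <<'E'
import cv2,numpy as np
g=cv2.cvtColor(cv2.imread('pics/g4wrist.png'),cv2.COLOR_BGR2GRAY)
for x in(95,120,150,180,210,240,270,300,320): print(x,g[0:50:2,x].tolist())
E
```

```text
95 [80, 115, 110, 86, 255, 255, 255, 245, 129, 113, 65, 45, 49, 50, 54, 53, 49, 48, 52, 49, 52, 51, 48, 41, 41]
120 [255, 255, 255, 255, 253, 255, 255, 247, 127, 155, 91, 124, 99, 99, 255, 100, 114, 55, 49, 39, 255, 255, 187, 37, 54]
150 [255, 255, 255, 255, 253, 254, 255, 249, 152, 88, 255, 205, 255, 255, 255, 138, 255, 255, 255, 166, 28, 37, 65, 62, 45]
180 [173, 169, 221, 219, 224, 255, 255, 253, 154, 175, 255, 236, 255, 255, 172, 98, 255, 255, 255, 174, 22, 29, 43, 41, 44]
210 [255, 255, 255, 255, 253, 254, 255, 253, 185, 173, 255, 234, 168, 241, 80, 165, 255, 255, 255, 213, 24, 33, 50, 53, 50]
240 [255, 255, 255, 245, 199, 255, 255, 254, 200, 168, 251, 248, 240, 84, 158, 194, 255, 255, 255, 233, 44, 44, 71, 69, 66]
270 [225, 221, 255, 240, 231, 255, 255, 255, 213, 206, 77, 106, 162, 250, 255, 240, 250, 255, 255, 239, 50, 49, 50, 82, 90]
300 [176, 255, 217, 223, 217, 255, 255, 255, 224, 152, 191, 255, 255, 255, 254, 249, 251, 254, 255, 244, 62, 38, 64, 60, 59]
320 [255, 159, 159, 151, 255, 255, 255, 255, 204, 111, 116, 117, 116, 116, 115, 116, 114, 114, 113, 113, 118, 41, 38, 38, 41]
```

The rail edge sits at row 15 across the whole width, so the gate is shut (<0.005 rad) and latched. Next is the scanner: hover and measure.

```bash
python3 - <<'E'
from h import *
print(plane("wrist",350,129,25),plane("wrist",340,163,4)); p=plane("wrist",350,129,25)
tool([p[0]-10,p[1],250],rot=down(0.2))
E
```

```text
[494.13481785 -24.78988038  25.        ] [450.99894151 -34.13061331   4.        ]
T [81.5 38.9 40.8] A [-0.001  0.002  0.248]
```

```bash
python3 -m creep '[{"translation":[20,10,0],"angular":[0,0,0.1],"jaw":1},{"translation":[45,25,20],"angular":[0,0,0.2],"jaw":1},{"translation":[70,35,41],"angular":[0,0,0.25],"jaw":1},{"translation":[81,39,41],"angular":[0,0,0.25],"jaw":1},{"translation":[81,39,41],"angular":[0,0,0.25],"jaw":1},{"translation":[81,39,41],"angular":[0,0,0.25],"jaw":1},{"translation":[81,39,41],"angular":[0,0,0.25],"jaw":1},{"translation":[81,39,41],"angular":[0,0,0.25],"jaw":1}]'
cat > sc.py <<'E'
from h import *
c=cam("wrist"); im=snap("wrist","sc.png")
D=ctrl.look_for("wrist","scanner"); print([(np.round(d["rect"]).tolist(),round(d["score"],2)) for d in D][:2]); print('mat',[(np.round(d["rect"]).tolist(),round(d["score"],2)) for d in ctrl.look_for("wrist","mat")][:2])
l,t,r,b=[int(v) for v in D[0]["rect"]]; l-=4;t-=4;r+=4;b+=4
hsv=cv2.cvtColor(im,cv2.COLOR_RGB2HSV); m=((hsv[...,1]<45)&(hsv[...,2]>95)).astype(np.uint8); z=np.zeros_like(m); z[t:b,l:r]=m[t:b,l:r]
z=cv2.morphologyEx(z,cv2.MORPH_CLOSE,np.ones((9,9))); z=cv2.morphologyEx(z,cv2.MORPH_OPEN,np.ones((5,5)))
n,lab,st,cen=cv2.connectedComponentsWithStats(z); i=1+st[1:,4].argmax(); ct=cv2.findContours((lab==i).astype(np.uint8),0,2)[0][0]
for Z in(34,30,20):
    w=np.array([plane(0,*q[0],Z,c)[:2] for q in ct],np.float32); rc=cv2.minAreaRect(w); bp=cv2.boxPoints(rc); e=bp[1]-bp[0]; f=bp[2]-bp[1]; L=e if np.linalg.norm(e)>np.linalg.norm(f) else f
    print(Z,'c',np.round(rc[0],1),'size',np.round(rc[1],1),'ang',np.arctan2(L[1],L[0]).round(3), 'rect c',plane(0,(l+r)/2,(t+b)/2,Z,c).round(1))
E
python3 sc.py
```

```text
t: 52.45
ee_pos: [483.6, -25.4, 251.3]
orientation: [3.126, 0.31, 0.001]
ft_force: [0.3, -0.1, -0.4]
width: 87.7
grasp_force: 0.0
[([293.0, 147.0, 343.0, 250.0], 0.88), ([2.0, 74.0, 119.0, 131.0], 0.17)]
mat [([283.0, 170.0, 354.0, 291.0], 0.63), ([10.0, 95.0, 274.0, 186.0], 0.31)]
34 c [470.1 -23. ] size [33.3 79.8] ang -0.024 rect c [495.2 -25.2  34. ]
30 c [469.2 -23.1] size [33.6 80.6] ang -0.024 rect c [494.6 -25.3  30. ]
20 c [467.1 -23.4] size [34.4 82.5] ang -0.024 rect c [493.1 -25.7  20. ]
```

```bash
python3 - <<'E'
from h import *
tool([490.5,-23.7,-16],rot=down(-.024))
E
```

```text
T [  6.8  -0.3 267. ] A [ 0.    -0.     0.222]
```

```bash
python3 -m creep '[{"translation":[7,0,40],"angular":[0,0,0.15],"jaw":1},{"translation":[7,0,90],"angular":[0,0,0.222],"jaw":1},{"translation":[7,0,140],"angular":[0,0,0.222],"jaw":1},{"translation":[7,0,180],"angular":[0,0,0.222],"jaw":1},{"translation":[7,0,180],"angular":[0,0,0.222],"jaw":1},{"translation":[7,0,180],"angular":[0,0,0.222],"jaw":1},{"translation":[7,0,180],"angular":[0,0,0.222],"jaw":1},{"translation":[7,0,180],"angular":[0,0,0.222],"jaw":1}]'
python3 sc.py; python3 - <<'E'
from h import *
tool([490.5,-23.7,-16],rot=down(-.024))
E
```

```text
t: 53.6
ee_pos: [491.7, -24.0, 72.2]
orientation: [3.141, -0.038, 0.004]
ft_force: [-0.5, 0.4, 0.3]
width: 88.1
grasp_force: 0.0
[([281.0, 165.0, 347.0, 332.0], 0.67)]
mat [([272.0, 200.0, 378.0, 359.0], 0.76), ([280.0, 164.0, 348.0, 334.0], 0.66)]
34 c [471.  -24.1] size [31.7 79.7] ang -0.024 rect c [495.5 -23.2  34. ]
30 c [469.3 -24. ] size [32.3 81.1] ang -0.024 rect c [494.3 -23.2  30. ]
20 c [465.2 -24. ] size [33.7 84.5] ang -0.024 rect c [491.2 -23.1  20. ]
T [-0.8 -0.2 87.5] A [ 0.    -0.001 -0.   ]
```

Consistent. Descend and grip.

```bash
python3 -m creep '[{"translation":[0,0,40],"angular":[0,0,0],"jaw":0.8},{"translation":[0,0,70],"angular":[0,0,0],"jaw":0.8},{"translation":[0,0,82],"angular":[0,0,0],"jaw":0.8},{"translation":[0,0,87],"angular":[0,0,0],"jaw":0.8},{"translation":[0,0,87],"angular":[0,0,0],"jaw":0},{"translation":[0,0,87],"angular":[0,0,0],"jaw":0},{"translation":[0,0,87],"angular":[0,0,0],"jaw":0},{"translation":[0,0,87],"angular":[0,0,0],"jaw":0}]'
python3 -m creep '[{"translation":[0,0,0],"angular":[0,0,0],"jaw":0},{"translation":[0,0,0],"angular":[0,0,0],"jaw":0},{"translation":[0,0,0],"angular":[0,0,0],"jaw":0},{"translation":[0,0,0],"angular":[0,0,0],"jaw":0},{"translation":[0,0,-15],"angular":[0,0,0],"jaw":0},{"translation":[0,0,-50],"angular":[0,0,0],"jaw":0},{"translation":[0,0,-100],"angular":[0,0,0],"jaw":0},{"translation":[0,0,-150],"angular":[0,0,0],"jaw":0}]'
python3 - <<'E'
from h import *
snap("wrist"); print(ctrl.look_for("wrist","scanner")[:1]); tool(rk(-160,-125,155),rot=down(.448)); tool(rk(-104,-125,155),rot=down(.448)); print(rk(-104,-125,155))
E
```

```text
t: 54.75
ee_pos: [491.1, -24.0, -15.8]
orientation: [3.141, -0.038, 0.001]
ft_force: [-0.1, -0.3, 3.8]
width: 36.1
grasp_force: 30.0
t: 55.75
ee_pos: [490.1, -23.9, 135.7]
orientation: [-3.141, 0.038, 0.001]
ft_force: [1.0, -0.1, -2.5]
width: 36.1
grasp_force: 30.0
[{'rect': [261.9, 178.1, 366.9, 421.3], 'score': 0.94}]
T [  1.5 -17.2 -15.7] A [ 0.003 -0.009 -0.472]
T [ 51.3 -42.7 -15.2] A [ 0.003 -0.009 -0.472]
[np.float64(546.4086872745194), np.float64(17.286563804242746), 155]
```

```bash
python3 -m creep '[{"translation":[0,-5,-15],"angular":[0,0,-0.12],"jaw":0},{"translation":[5,-15,-20],"angular":[0,0,-0.24],"jaw":0},{"translation":[15,-25,-19],"angular":[0,0,-0.36],"jaw":0},{"translation":[30,-35,-19],"angular":[0,0,-0.472],"jaw":0},{"translation":[45,-42,-19],"angular":[0,0,-0.472],"jaw":0},{"translation":[51,-43,-19],"angular":[0,0,-0.472],"jaw":0},{"translation":[51,-43,-19],"angular":[0,0,-0.472],"jaw":0},{"translation":[51,-43,-19],"angular":[0,0,-0.472],"jaw":0}]'
python3 - <<'E'
from h import *
tool(rk(-104,-125,155),rot=down(.448)); c=cam("scene")
snap("scene","tag.png")
for l in("tag","scanner","scanner_window","gate"): print(l,[(np.round(d["rect"]).tolist(),round(d["score"],2)) for d in ctrl.look_for("scene",l)][:3])
print('tag pred',proj(0,rk(56,-125,190),c),'win pred',proj(0,rk(-44,-125,190),c),'scanner',proj(0,rk(-104,-125,190),c))
g=cv2.imread('pics/tag.png'); 
q=np.array([proj(0,rk(x,-125+y,z),c) for x in(-166,-42) for y in(-18,18) for z in(175,205)]); print(q.min(0),q.max(0))
E
```

```text
t: 56.85
ee_pos: [542.1, 17.6, 152.5]
orientation: [-3.063, -0.696, 0.001]
ft_force: [-0.6, -0.7, -2.1]
width: 35.7
grasp_force: 30.0
T [ 3.8  2.1 -2.5] A [-0.     0.001 -0.001]
tag [([234.0, 158.0, 362.0, 265.0], 0.74)]
scanner [([282.0, 182.0, 331.0, 217.0], 0.94)]
scanner_window [([281.0, 187.0, 331.0, 221.0], 0.68)]
gate [([237.0, 190.0, 316.0, 249.0], 0.98)]
tag pred [351.57797738 169.37228698] win pred [325.58790392 185.69401362] scanner [308.27174142 196.56853736]
[281.32901882 176.62949827] [333.27857431 218.30747784]
```

```bash
python3 -m creep '[{"translation":[3,2,-2],"angular":[0,0,0],"jaw":0},{"translation":[3,2,-2],"angular":[0,0,0],"jaw":0},{"translation":[3,2,-2],"angular":[0,0,0],"jaw":0},{"translation":[3,2,-2],"angular":[0,0,0],"jaw":0},{"translation":[3,2,-2],"angular":[0,0,0],"jaw":0},{"translation":[3,2,-2],"angular":[0,0,0],"jaw":0},{"translation":[3,2,-2],"angular":[0,0,0],"jaw":0},{"translation":[3,2,-2],"angular":[0,0,0],"jaw":0}]'
python3 -m creep '[{"translation":[0,0,0],"angular":[0,0,0],"jaw":0},{"translation":[0,0,0],"angular":[0,0,0],"jaw":0},{"translation":[0,0,0],"angular":[0,0,0],"jaw":0},{"translation":[0,0,0],"angular":[0,0,0],"jaw":0},{"translation":[0,0,0],"angular":[0,0,0],"jaw":0},{"translation":[0,0,0],"angular":[0,0,0],"jaw":0},{"translation":[0,0,0],"angular":[0,0,0],"jaw":0},{"translation":[0,0,0],"angular":[0,0,0],"jaw":0}]'
python3 - <<'E'
from h import *
tool(rk(-104,-125,155),rot=down(.448)); tool([446,-34,130],rot=down(0)); tool([446,-34,-13],rot=down(0))
c=cam("top"); print([proj(0,p,c).round(1) for p in([444,-34,4],[451,-34,4])])
im=snap("top"); 
E
```

```text
t: 58.1
ee_pos: [546.3, 17.3, 154.8]
orientation: [3.063, 0.698, -0.0]
ft_force: [0.4, -0.3, -1.7]
width: 35.5
grasp_force: 30.0
t: 59.1
ee_pos: [546.3, 17.3, 154.8]
orientation: [3.063, 0.697, -0.0]
ft_force: [-0.1, 0.8, -1.8]
width: 35.6
grasp_force: 30.0
T [ 0.1  0.1 -0.2] A [ 0.  0. -0.]
T [-112.6    2.8   24.8] A [0.    0.    0.448]
T [-112.6    2.8  167.8] A [0.    0.    0.448]
[array([315.9, 274.3]), array([315.8, 271.7])]
```

```bash
python3 -m creep '[{"translation":[-30,0,0],"angular":[0,0,0.1],"jaw":0},{"translation":[-70,1,0],"angular":[0,0,0.2],"jaw":0},{"translation":[-105,3,10],"angular":[0,0,0.3],"jaw":0},{"translation":[-112,3,40],"angular":[0,0,0.43],"jaw":0},{"translation":[-112,3,90],"angular":[0,0,0.43],"jaw":0},{"translation":[-112,3,130],"angular":[0,0,0.43],"jaw":0},{"translation":[-112,3,155],"angular":[0,0,0.43],"jaw":0},{"translation":[-112,3,160],"angular":[0,0,0.43],"jaw":0}]'
python3 -m creep '[{"translation":[0,0,4],"angular":[0,0,0],"jaw":0},{"translation":[0,0,8],"angular":[0,0,0],"jaw":0},{"translation":[0,0,9],"angular":[0,0,0],"jaw":0},{"translation":[0,0,9],"angular":[0,0,0],"jaw":0},{"translation":[0,0,9],"angular":[0,0,0],"jaw":0},{"translation":[0,0,9],"angular":[0,0,0],"jaw":0},{"translation":[0,0,9],"angular":[0,0,0],"jaw":0},{"translation":[0,0,9],"angular":[0,0,0],"jaw":0}]'
```

```text
t: 60.15
ee_pos: [445.7, -33.8, -6.5]
orientation: [-3.141, -0.028, 0.004]
ft_force: [0.2, -0.7, -1.5]
width: 35.9
grasp_force: 30.0
t: 61.15
ee_pos: [446.7, -33.9, -14.2]
orientation: [3.141, 0.028, 0.0]
ft_force: [-0.9, 0.5, -1.3]
width: 35.9
grasp_force: 30.0
```

```bash
python3 -m creep '[{"translation":[0,0,1.5],"angular":[0,0,0],"jaw":0},{"translation":[0,0,1.5],"angular":[0,0,0],"jaw":0},{"translation":[0,0,1.5],"angular":[0,0,0],"jaw":0.9},{"translation":[0,0,1.5],"angular":[0,0,0],"jaw":0.9},{"translation":[0,0,1.5],"angular":[0,0,0],"jaw":0.9},{"translation":[0,0,1.5],"angular":[0,0,0],"jaw":0.9},{"translation":[0,0,1.5],"angular":[0,0,0],"jaw":0.9},{"translation":[0,0,1.5],"angular":[0,0,0],"jaw":0.9}]'
python3 -m creep '[{"translation":[0,0,-30],"angular":[0,0,0],"jaw":0.9},{"translation":[0,0,-80],"angular":[0,0,0],"jaw":0.9},{"translation":[0,0,-130],"angular":[0,0,0],"jaw":0.9},{"translation":[0,0,-190],"angular":[0,0,0],"jaw":0.9},{"translation":[0,0,-250],"angular":[0,0,0],"jaw":0.9},{"translation":[0,40,-260],"angular":[0,0,0],"jaw":0.9},{"translation":[0,80,-260],"angular":[0,0,0],"jaw":0.9},{"translation":[0,80,-260],"angular":[0,0,0],"jaw":0.9}]'
python3 sc.py; python3 - <<'E'
from h import *
for n in("scene","top"):
    snap(n)
    for l in("gate","basket1","scanner","mat"): print(n,l,[(np.round(d["rect"]).tolist(),round(d["score"],2)) for d in ctrl.look_for(n,l)][:3])
E
```

```text
t: 62.15
ee_pos: [446.7, -33.9, -15.7]
orientation: [-3.141, -0.028, -0.0]
ft_force: [-0.8, -0.1, -0.3]
width: 78.8
grasp_force: 0.0
t: 63.15
ee_pos: [448.1, -115.6, 244.6]
orientation: [3.141, 0.023, 0.001]
ft_force: [0.7, 0.4, 0.2]
width: 78.7
grasp_force: 0.0
[([221.0, 157.0, 267.0, 258.0], 0.83), ([1.0, 103.0, 23.0, 138.0], 0.17)]
mat [([215.0, 141.0, 287.0, 262.0], 0.86), ([0.0, 59.0, 168.0, 184.0], 0.26)]
34 c [425.8 -34.8] size [78.5 33.7] ang 0.023 rect c [448.5 -31.   34. ]
30 c [424.9 -34. ] size [79.3 34. ] ang 0.023 rect c [447.7 -30.2  30. ]
20 c [422.5 -32. ] size [81.2 34.9] ang 0.023 rect c [445.9 -28.1  20. ]
scene gate [([237.0, 188.0, 317.0, 250.0], 0.83)]
scene basket1 [([277.0, 168.0, 300.0, 227.0], 0.84), ([260.0, 159.0, 283.0, 213.0], 0.64), ([236.0, 150.0, 360.0, 263.0], 0.6)]
scene scanner [([248.0, 271.0, 304.0, 307.0], 0.89), ([232.0, 144.0, 360.0, 263.0], 0.4)]
scene mat [([242.0, 286.0, 315.0, 321.0], 0.63)]
top gate [([196.0, 220.0, 286.0, 267.0], 0.89)]
top basket1 [([247.0, 201.0, 271.0, 228.0], 0.76), ([199.0, 228.0, 226.0, 249.0], 0.68), ([306.0, 254.0, 320.0, 298.0], 0.65)]
top scanner [([303.0, 252.0, 322.0, 296.0], 0.67)]
top mat [([301.0, 247.0, 334.0, 300.0], 0.9), ([164.0, 172.0, 293.0, 274.0], 0.73), ([225.0, 216.0, 248.0, 237.0], 0.29)]
```

Scanner origin is at about (446, −33), close to the mat's middle. All baskets hang, the gate is shut, and the robot touches nothing.

```bash
python3 -c "
from workcell import ctrl
print(ctrl.close_job())"
```

```text
the job is handed in; nothing more can be done
None
```

I handed the job in at about 64 s of robot time, and the hand-in returned no verdict: by my checks all three baskets hang on their own hooks, the gate reads shut (latch tongue inferred, not seen), the scanner was held still about 10 cm from the tag for 2 s and now lies on the middle of its mat, and I did not re-measure the jar, oilstone and cup at the end, though the arm stayed clear of them.

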